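# Post the used needle guards and clamps into the drop box

## Task

Clear away the used needle guards and pinch clamps: slide the drop box's tray by its handle to the loading station under the spring flaps until it clicks in, and there post every guard and clamp on the table through them, holding the flaps open with the fingertips so that each part drops into the tray and the flaps swing shut. Then slide the loaded tray to the collection station at the other end until it clicks in there. Leave the other things on the table where they are.

Things in the scene. Friction and masses are not known exactly. Their poses are not given: they have to be found in the camera images.
- drop_box: fixed white box, 100 mm deep (x), 320 long (y), 118 high, at the back of the table. Origin: centre of its underside; x from its front (robot side) to its back, y along it to the robot's left, z up. In the roof of its right half is a mouth with two spring flaps, the only way in for parts; the roof of the left half is clear plastic. The tray's handle sticks out of a slot along its front.
- mouth (a point): middle of the mouth, level with the roof's top (118 mm above the table), axes as drop_box. Mouth 70 mm (x) by 124 mm (y), closed by two level grey flaps that meet along its middle line x = 0. A part laid or dropped on the shut flaps stays on top; fingertips 40 mm below this point hold the flaps well open. The tray floor at the loading station is 96 mm below it.
- flap_near (a joint): angle of the spring flap (33 mm long in x, 120 wide in y) hinged on the robot-side edge of the mouth, rad: 0 shut (level), grows to 1.45 as it swings down into the box. It gives way when a part or fingertips push down on it (0.5 N at its free edge to start, 1.5 N at 1 rad) and springs shut when let go.
- flap_far (a joint): the same for the flap hinged on the far edge of the mouth
- tray (a joint): position of the sliding tray, m, growing along drop_box +y: 0 = loading station (right half, under the mouth), 0.150 = collection station (left half, under the clear roof). Stops at -0.012 and 0.162. A spring detent at each station pulls the tray in from about 4 mm and takes about 2.5 N to leave; elsewhere it slides with about 1 N and stays where left.
- tray_floor (a point): centre of the tray's inner floor, 22 mm above the table, axes as drop_box, moving with the tray. The steel tray is open above, inside 80 mm (x) by 126 mm (y) by 36 mm deep.
- handle (a point): top centre of the tray's upright black handle post, 125 mm above the table, axes as drop_box. Post 14 mm (x) by 20 mm (y), free from 58 to 125 mm height, its back 33 mm in front of the box; a bracket at 51 to 58 mm height joins its foot to the tray. It moves with the tray along drop_box y; pinch it across y or push it sideways.
- guard_a: teal plastic needle guard, a small tapered sleeve 12 x 34 x 12 mm. Lies on the table; grasp across its 12 mm width. Origin: centre of its underside; x across, y along its length, z up as it lies at the start; its middle is 6 mm from the origin along its own z. Rigid, 14 g. May be absent.
- guard_b: teal plastic needle guard, a small tapered sleeve 12 x 34 x 12 mm. Lies on the table; grasp across its 12 mm width. Origin: centre of its underside; x across, y along its length, z up as it lies at the start; its middle is 6 mm from the origin along its own z. Rigid, 14 g. May be absent.
- guard_c: teal plastic needle guard, a small tapered sleeve 12 x 34 x 12 mm. Lies on the table; grasp across its 12 mm width. Origin: centre of its underside; x across, y along its length, z up as it lies at the start; its middle is 6 mm from the origin along its own z. Rigid, 14 g. May be absent.
- clamp_a: dark blue plastic pinch clamp, a small ribbed block 12 x 30 x 12 mm. Lies on the table; grasp across its 12 mm width. Origin: centre of its underside; x across, y along its length, z up as it lies at the start; its middle is 6 mm from the origin along its own z. Rigid, 14 g. May be absent.
- clamp_b: dark blue plastic pinch clamp, a small ribbed block 12 x 30 x 12 mm. Lies on the table; grasp across its 12 mm width. Origin: centre of its underside; x across, y along its length, z up as it lies at the start; its middle is 6 mm from the origin along its own z. Rigid, 14 g. May be absent.
- clamp_c: dark blue plastic pinch clamp, a small ribbed block 12 x 30 x 12 mm. Lies on the table; grasp across its 12 mm width. Origin: centre of its underside; x across, y along its length, z up as it lies at the start; its middle is 6 mm from the origin along its own z. Rigid, 14 g. May be absent.
- swab_stack: bystander: stack of white swab packs 46 x 60 x 28 mm; leave it alone. Origin: centre of underside
- tourniquet: bystander: rolled blue tourniquet 62 x 46 x 24 mm; leave it alone. Origin: centre of underside
- steel_cup: bystander: small steel cup 66 mm across, 42 mm high; leave it alone. Origin: centre of underside
- ointment_bottle: bystander: small white bottle 30 mm across, 55 mm high; leave it alone. Origin: centre of underside

How it is judged (in metres and radians):
On the way, in this order (a step that is already met when the one before it is completed fails the run):
1. the tray stands at the loading station (within 4 mm) (value of joint tray between -0.004 and 0.004 m), for 0.3 s.
2. every guard and clamp lies in the tray, the tray still at the loading station (within 6 mm), both flaps shut (x of guard_a in the frame of tray_floor between -0.045 and 0.045 m and y of guard_a in the frame of tray_floor between -0.068 and 0.068 m and z of guard_a in the frame of tray_floor between -0.008 and 0.045 m and x of guard_b in the frame of tray_floor between -0.045 and 0.045 m and y of guard_b in the frame of tray_floor between -0.068 and 0.068 m and z of guard_b in the frame of tray_floor between -0.008 and 0.045 m and x of guard_c in the frame of tray_floor between -0.045 and 0.045 m and y of guard_c in the frame of tray_floor between -0.068 and 0.068 m and z of guard_c in the frame of tray_floor between -0.008 and 0.045 m and x of clamp_a in the frame of tray_floor between -0.045 and 0.045 m and y of clamp_a in the frame of tray_floor between -0.068 and 0.068 m and z of clamp_a in the frame of tray_floor between -0.008 and 0.045 m and x of clamp_b in the frame of tray_floor between -0.045 and 0.045 m and y of clamp_b in the frame of tray_floor between -0.068 and 0.068 m and z of clamp_b in the frame of tray_floor between -0.008 and 0.045 m and x of clamp_c in the frame of tray_floor between -0.045 and 0.045 m and y of clamp_c in the frame of tray_floor between -0.068 and 0.068 m and z of clamp_c in the frame of tray_floor between -0.008 and 0.045 m and value of joint tray between -0.006 and 0.006 m and value of joint each of flap_near, flap_far below 0.08 rad), for 0.3 s.
At the end, for the whole second after the job is handed in: every guard and clamp lies at rest inside the tray, the tray stands at the collection station (within 4 mm of 0.150), both flaps are shut (under 0.08 rad) (x of guard_a in the frame of tray_floor between -0.045 and 0.045 m and y of guard_a in the frame of tray_floor between -0.068 and 0.068 m and z of guard_a in the frame of tray_floor between -0.008 and 0.045 m and x of guard_b in the frame of tray_floor between -0.045 and 0.045 m and y of guard_b in the frame of tray_floor between -0.068 and 0.068 m and z of guard_b in the frame of tray_floor between -0.008 and 0.045 m and x of guard_c in the frame of tray_floor between -0.045 and 0.045 m and y of guard_c in the frame of tray_floor between -0.068 and 0.068 m and z of guard_c in the frame of tray_floor between -0.008 and 0.045 m and x of clamp_a in the frame of tray_floor between -0.045 and 0.045 m and y of clamp_a in the frame of tray_floor between -0.068 and 0.068 m and z of clamp_a in the frame of tray_floor between -0.008 and 0.045 m and x of clamp_b in the frame of tray_floor between -0.045 and 0.045 m and y of clamp_b in the frame of tray_floor between -0.068 and 0.068 m and z of clamp_b in the frame of tray_floor between -0.008 and 0.045 m and x of clamp_c in the frame of tray_floor between -0.045 and 0.045 m and y of clamp_c in the frame of tray_floor between -0.068 and 0.068 m and z of clamp_c in the frame of tray_floor between -0.008 and 0.045 m and value of joint tray between 0.146 and 0.154 m and value of joint each of flap_near, flap_far below 0.08 rad and linear speed of each of guard_a, guard_b, guard_c, clamp_a, clamp_b, clamp_c below 0.03 m/s); the robot touches nothing.
It fails at once if a bystander is moved more than 4 cm (distance of any of swab_stack, tourniquet, steel_cup, ointment_bottle from where it was at the start of the episode above 0.04 m).
Of guard_a, guard_b, guard_c, clamp_a, clamp_b, clamp_c only 3 to 5 are there at a start; the rules pass over those that are not, and their reading is None.
At some moment in a run one of guard_a, guard_b, guard_c, clamp_a, clamp_b, clamp_c may be knocked a few centimetres aside while the robot is not near it.
Once in a run the grip may slacken for a moment while it holds something.
It also fails if it takes over 210 s, if anything falls off the work surface, if the arm or the gripper's body presses on something with over 40 N, if the wrist force passes 120 N, or if a joint passes its speed limit or range.

## Robot

A 6-joint arm with a two-finger parallel gripper is mounted at the origin on the work surface; the furniture and walls round the work are solid. World frame = base frame: x ahead of the robot, y to its left, z up, the work surface at z = 0. Lengths are in mm, angles in rad, forces in N, time in s.
With the tool pointing down it reaches from about 350 to 775 mm from the base axis. Payload 7.3 kg.
Tool frame: the origin (TCP) lies on the centre line of the jaws, within the pads' length; the fingertips stand bot.tip_reach ahead of it and the grasp point (between the pads) lies 6 mm ahead of it (bot.tip_reach is the distance from the TCP to the fingertips, in mm); z points along the fingers, y is the direction in which the jaws open and shut (so a half turn about z gives the same grasp; the last joint's range is limited). The gripper opens to 92 mm and grips with 3 to 60 N. Pads are 19 mm wide; open, the fingers measure 130 mm over their backs; the gripper's body (75 mm by 190 mm) begins 47 mm behind the grasp point.
Start: joints at [-1.399, 0.342, 1.524, -0, 1.275, -0.146], TCP at [164.073, -498.721, 251.741] pointing down, gripper open.
Joint ranges: [-2.53, 2.53], [-0.77, 2.02], [0.04, 2.7], [-1, 4.14], [0.28, 2.66], [-3.11, 3.11]. Speed limits (rad/s): [2.57, 2.57, 3.14, 3.14, 3.14, 3.14].

## Interface

Orientations are given as [roll, pitch, yaw] about the fixed x, y, z axes, in that order (R = Rz(yaw) Ry(pitch) Rx(roll)).
In Python, from plant import bot gives the robot as it stands.
- The arm moves only by the tool step_arm, never from a script. Its argument "deltas" is a list of rows, each a list of 6 numbers: the shift along the tool's x, y, z in mm, then the turn, a rotation vector about the tool's x, y, z in rad. A call has 1 to 5 rows; each row is the pose to reach, as a shift and turn from the pose commanded when the call began, along the tool's axes at that moment; what a row does not reach only later rows make up. A row lasts 1/12 s, in which the tool goes at most 41.7 mm and 7.16 degrees, less where a joint would pass 70% of its speed; a pose out of reach is approached as far as the arm can. A call with a gripper value outside its range is refused whole. "fingers" is the finger opening in mm, from 0 to 91.8, set as the call begins (left out, the last holds). The fingers move at their own pace and stop on an object; the grip force is fixed at half the most. Time passes only in rows, so rows that repeat a pose let the fingers close. It gives the time, the measured TCP pose, the force and the opening at its end, in the units of the state.
- bot.get_obs(): the state, without advancing time (a new reading comes with each control period).
- bot.capture(name): name is "scene" or "top" or "wrist"; returns a dict with "color" (420x560x3 uint8, red, green, blue), "fx", "fy", "cx", "cy" (pixels), "R" (3x3) and "t" (3): a world point X has camera coordinates R X + t. Camera axes: x right, y down, z forward; pixel columns grow to the right and rows downward; lengths in mm; the calibration is good to about 2 mm. A picture is of the moment at which its call begins. There is no depth.
- bot.close_job(): hands the job in, once; it reports no verdict.
Trained networks look in a picture, given as the dict that the camera call returned (one of the last four; its "shot" number tells which), for a name from the list of things; names that differ only in an ending like _2 or _b are one class to them, and where a whole thing is asked for, a point or a joint stands for the part that bears it (a point fixed in the world has none). Each returns a list of dicts, best first, with "p" (0 to 1); they miss things now and then, are a little off and sometimes report something else, mostly with a low value. They report only what shows in the picture. A call takes as long as a camera call.
- bot.boxes_of(query, picture): "rect" ([centre column, centre row, width, height] in pixels, round what is visible of it).
The state is a dict: "time": time; "joint_positions": joint angles; "dq": joint speeds; "tau": joint torques, N m; "tool_pos": TCP position; "tcp_rot": TCP orientation; "contact_force": force on the tool from outside, world axes, zero at the start; "moment": the same for the moment, N m; "grip_width": finger opening in mm.
Only numpy, scipy, OpenCV 4.12 (cv2) and the standard library are available. Lean on these libraries where they do the work, as an engineer would, in place of code of your own. Each camera call takes 0.05 s, during which the arm holds its last target. There are 200 camera calls.

## Working session

There is one attempt and no reset: what is moved stays moved. The work goes in short steps, Python scripts to look and compute and a tool call to move; the robot and the scene stay as the last step left them, time stands still between calls to the robot, and variables do not carry over. Pictures are saved under pics/ and viewed, about 12 in all and at most 16, crops included, and the job is handed in when it is done.

Besides the shell and the picture viewer there is one more tool, called as a command line: name --pt "numbers of a row" for each row, then --argument value for the rest. step_arm: Moves the arm, as the interface text tells. Its arguments: {"type":"object","properties":{"deltas":{"type":"array"},"fingers":{"type":"number"}},"required":["deltas"]}

```bash
mkdir -p pics; cat > h.py <<'E'
import numpy as np, cv2
from plant import bot
from scipy.spatial.transform import Rotation as Ro
NAMES=["guard_a","clamp_a","swab_stack","tourniquet","steel_cup","ointment_bottle","drop_box","handle"]
def ray(c,u,v,z):
    R=np.array(c["R"]);t=np.array(c["t"]);C=-R.T@t
    d=R.T@np.array([(u-c["cx"])/c["fx"],(v-c["cy"])/c["fy"],1])
    return C+d*(z-C[2])/d[2]
def proj(c,X):
    p=np.array(c["R"])@np.array(X)+np.array(c["t"]);return c["fx"]*p[0]/p[2]+c["cx"],c["fy"]*p[1]/p[2]+c["cy"]
def save(c,n): cv2.imwrite("pics/"+n+".png",c["color"][:,:,::-1])
E
python3 - <<'E'
from h import *
for n in ("top","scene"):
    c=bot.capture(n);save(c,n+"1")
    C=-np.array(c["R"]).T@np.array(c["t"]);print(n,C.round(),c["fx"])
    for q in NAMES:
        for b in bot.boxes_of(q,c):
            if b["p"]>.2: 
                r=b["rect"];z={"guard_a":6,"clamp_a":6,"handle":92}.get(q,20)
                print(q,round(b["p"],2),np.round(r),ray(c,r[0],r[1],z).round())
o=bot.get_obs();print(o,bot.tip_reach)
E
```

```text
top [ 440. -221.  944.] 408.45699479136056
guard_a 0.39 [320. 194.  18.  11.] [ 499. -357.    6.]
clamp_a 0.52 [349. 166.  14.   8.] [ 563. -426.    6.]
clamp_a 0.31 [168. 184. 162.  74.] [529.  -8.   6.]
swab_stack 0.95 [279. 259.  30.  29.] [ 354. -259.   20.]
tourniquet 0.72 [344. 256.  19.  27.] [ 357. -406.   20.]
steel_cup 0.67 [229. 257.  30.  30.] [ 360. -146.   20.]
steel_cup 0.59 [208. 165.  63.  18.] [ 569. -102.   20.]
ointment_bottle 0.75 [295. 151.  13.  14.] [ 599. -299.   20.]
drop_box 0.84 [170. 183. 163.  77.] [529. -14.  20.]
drop_box 0.21 [179. 209.  16.  20.] [470. -35.  20.]
handle 0.84 [177. 210.  18.  22.] [467. -45.  92.]
scene [ 153. -919.  469.] 406.2607845968165
guard_a 0.6 [319. 274.  10.  11.] [ 492. -367.    6.]
guard_a 0.45 [352. 265.  14.  13.] [ 566. -369.    6.]
clamp_a 0.74 [349. 265.  14.  12.] [ 562. -365.    6.]
clamp_a 0.47 [369. 280.  16.  15.] [ 569. -424.    6.]
clamp_a 0.46 [288. 282.  15.   7.] [ 427. -367.    6.]
swab_stack 0.5 [255. 182.  31.  38.] [535.  76.  20.]
tourniquet 0.91 [261. 303.  34.  23.] [ 352. -416.   20.]
steel_cup 0.98 
[... 199 characters left out ...]
5.  92.]
{'time': 0.9, 'joint_positions': array([-1.39902831e+00,  3.41953845e-01,  1.52411179e+00,  1.28845833e-05,
        1.27537122e+00, -1.45996794e-01]), 'dq': array([-1.95112152e-04, -5.22963611e-04,  4.71997925e-04, -3.11798058e-04,
        4.28597064e-05, -1.85189983e-03]), 'tau': array([-3.96536161e-04, -4.31120324e+01, -2.44479203e+01,  7.15844776e-02,
        4.83485288e-02,  5.52791434e-06]), 'tool_pos': array([ 164.06262241, -498.72676526,  251.76036027]), 'tcp_rot': array([3.14143672e+00, 1.04697734e-05, 3.17761064e-01]), 'contact_force': array([-0.5190407 ,  0.13315898,  0.90767538]), 'moment': array([0.03097307, 0.03303454, 0.02321956]), 'grip_width': 91.87385921164876} 25.0
```

```bash
python3 - <<'E'
import cv2
a=cv2.imread("pics/top1.png");cv2.imwrite("pics/top1c.png",cv2.resize(a[120:300,70:400],(792,432),interpolation=2))
b=cv2.imread("pics/scene1.png");cv2.imwrite("pics/scene1c.png",cv2.resize(b[120:330,180:420],(686,600),interpolation=2))
E
```

```text
(no output)
```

View pics/top1c.png

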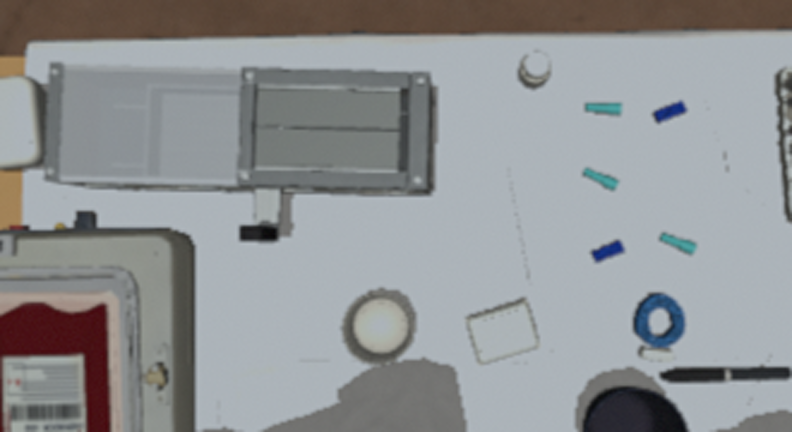

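View pics/scene1c.png

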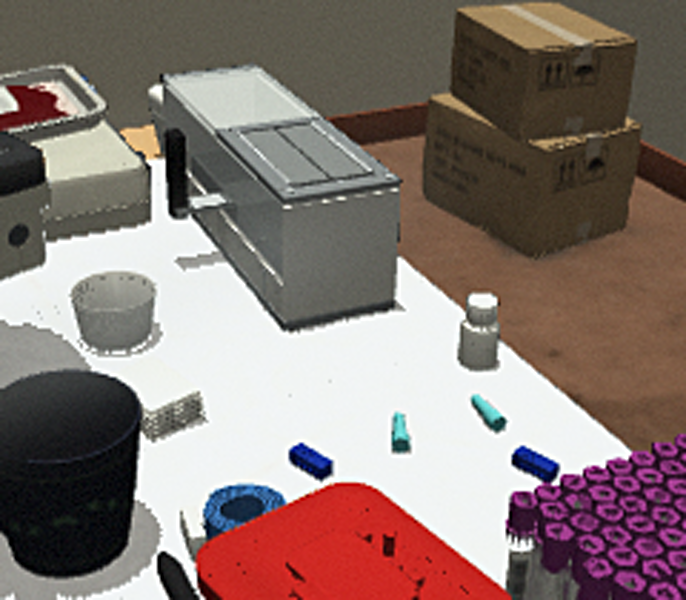

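Top view: box upper left, flaps at crop (255–400, 85–170), handle at (259,233); 3 teal guards and 2 blue clamps at crop (602,108), (600,178), (677,243), (669,111), (607,250). Now the precise positions.

```bash
cat >> h.py <<'E'
def parts(c,z=6,roi=None,amin=25):
    hsv=cv2.cvtColor(c["color"],cv2.COLOR_RGB2HSV);out=[]
    for n,lo,hi in (("guard",(78,80,60),(97,255,255)),("clamp",(108,120,30),(128,255,255))):
        m=cv2.inRange(hsv,lo,hi);k,lab,st,ce=cv2.connectedComponentsWithStats(m)
        for i in range(1,k):
            if st[i,4]<amin: continue
            ys,xs=np.nonzero(lab==i)
            (u,v),(w,h),a=cv2.minAreaRect(np.c_[xs,ys].astype(np.float32))
            P=np.array([ray(c,x,y,z)[:2] for x,y in zip(xs,ys)],np.float32)
            (px,py),(w,h),a=cv2.minAreaRect(P)
            a=np.radians(a)+(0 if w>h else np.pi/2)
            a=(a+np.pi/2)%np.pi-np.pi/2
            out.append((n,round(px,1),round(py,1),round(max(w,h)),round(min(w,h)),round(a,2),(int(u),int(v))))
    return out
E
python3 - <<'E'
from h import *
c=bot.capture("top")
for p in parts(c): print(p)
f=lambda x,y,z:ray(c,70+x/2.4,120+y/2.4,z)[:2].round()
for n,x,y in (("FR",432,190),("BR",437,72),("BL",50,64),("FL",47,180),("flap",255,85),("flap",400,88),("flap",400,170),("flap",253,166),("mid",255,127),("mid",400,130)): print(n,f(x,y,118))
print("handle",f(259,232,125), [f(x,y,125) for x,y in ((240,225),(277,225),(277,240),(240,240))])
E
```

```text
('guard', 567.9, -360.3, 33, 7, np.float64(1.55), (321, 164))
('guard', 500.2, -355.9, 32, 9, np.float64(1.09), (319, 193))
('guard', 437.1, -429.2, 33, 9, np.float64(1.09), (352, 220))
('clamp', 562.9, -424.4, 27, 9, np.float64(-1.21), (348, 166))
('clamp', 446.0, 234.6, 20, 7, np.float64(1.55), (60, 222))
('clamp', 429.3, -360.4, 27, 9, np.float64(-1.13), (322, 224))
FR [ 485. -198.]
BR [ 585. -204.]
BL [597. 121.]
FL [499. 123.]
flap [576. -50.]
flap [ 572. -172.]
flap [ 502. -171.]
flap [508. -48.]
mid [541. -50.]
mid [ 536. -172.]
handle [452. -54.] [array([458., -38.]), array([458., -69.]), array([445., -69.]), array([446., -38.])]
```

```bash
cat >> h.py <<'E'
def plan(*tg):
    """targets (x,y,z,yaw): prints per-call tool-frame deltas, chained from the measured pose"""
    o=bot.get_obs();p=np.array(o["tool_pos"]);yaw=o["tcp_rot"][2]
    print("t %.1f"%o["time"],p.round(1),"yaw %.3f"%yaw,"F",np.round(o["contact_force"],1),"w %.1f"%o["grip_width"])
    for t in tg:
        q=np.array(t[:3],float);dy=(t[3]-yaw+np.pi)%(2*np.pi)-np.pi
        n=max(1,int(np.ceil(max(np.linalg.norm(q-p)/195,abs(dy)/.58))))
        print("->",np.round(t,2))
        for i in range(n):
            s,c=np.sin(yaw),np.cos(yaw);d=(q-p)/n
            print("   [%.1f,%.1f,%.1f,0,0,%.3f]"%(c*d[0]+s*d[1],s*d[0]-c*d[1],-d[2],-dy/n)); yaw+=dy/n
        p=q
E
python3 -c "
from h import *
plan((452,-54,190,-.04),(452,-54,112,-.04))"
```

```text
t 0.9 [ 164.1 -498.7  251.7] yaw 0.318 F [-0.2  0.4 -0.2] w 91.7
-> [ 4.52e+02 -5.40e+01  1.90e+02 -4.00e-02]
   [137.5,-110.8,20.6,0,0,0.119]
   [123.3,-126.4,20.6,0,0,0.119]
   [107.4,-140.2,20.6,0,0,0.119]
-> [ 4.52e+02 -5.40e+01  1.12e+02 -4.00e-02]
   [0.0,-0.0,78.0,0,0,-0.000]
```

step_arm --pt "27 -22 4 0 0 0.024" --pt "55 -44 8 0 0 0.048" --pt "82 -66 12 0 0 0.071" --pt "110 -88 16 0 0 0.095" --pt "137.5 -111 20.6 0 0 0.119"

```text
time: 1.37
tool_pos: [260.6, -349.1, 231.1]
tcp_rot: [3.141, -0.0, 0.197]
contact_force: [0.8, -0.2, 0.7]
grip_width: 91.7
```

step_arm --pt "25 -25 4 0 0 0.024" --pt "50 -50 8 0 0 0.048" --pt "74 -76 12 0 0 0.071" --pt "99 -101 16 0 0 0.095" --pt "123.3 -126.4 20.6 0 0 0.119"

```text
time: 1.78
tool_pos: [356.7, -200.6, 210.7]
tcp_rot: [3.141, -0.001, 0.078]
contact_force: [1.5, 0.2, 0.4]
grip_width: 91.7
```

step_arm --pt "21 -28 4 0 0 0.024" --pt "43 -56 8 0 0 0.048" --pt "64 -84 12 0 0 0.071" --pt "86 -112 16 0 0 0.095" --pt "107.4 -140.2 20.6 0 0 0.119"

```text
time: 2.2
tool_pos: [452.7, -52.1, 190.0]
tcp_rot: [3.141, -0.001, -0.04]
contact_force: [0.5, -0.1, -1.0]
grip_width: 91.9
```

```bash
python3 -c "
from h import *
c=bot.capture('wrist');save(c,'w1')
for b in bot.boxes_of('handle',c): print(b, ray(c,b['rect'][0],b['rect'][1],125)[:2])
print(proj(c,(452,-54,125)))
plan((452,-54,112,-.04))"
```

```text
{'rect': [272.6, 124.9, 49.6, 244.0], 'p': 0.77} [513.16341211 -53.79083134]
(np.float64(277.6196106442096), np.float64(237.56963424466142))
t 2.3 [453.4 -50.  189.4] yaw -0.035 F [ 0.5 -0.6  0.2] w 91.9
-> [ 4.52e+02 -5.40e+01  1.12e+02 -4.00e-02]
   [-1.3,4.0,77.4,0,0,0.005]
```

View pics/w1.png

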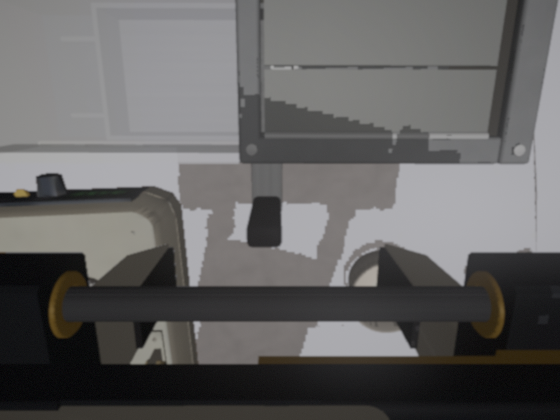

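Wrist view: handle top near (265,235), predicted (278,238) for y=-54, so handle y ≈ -48; x is right. Descend and pinch.

step_arm --pt "0 -4 26 0 0 0" --pt "0 -4 52 0 0 0" --pt "0 -4 78 0 0 0" --pt "0 -4 78 0 0 0"

```text
time: 2.63
tool_pos: [449.1, -49.5, 108.4]
tcp_rot: [-3.14, 0.008, -0.039]
contact_force: [-1.6, -0.4, -1.0]
grip_width: 91.8
```

step_arm --pt "0 0 0 0 0 0" --pt "0 0 0 0 0 0" --pt "0 0 0 0 0 0" --pt "0 0 0 0 0 0" --pt "0 0 0 0 0 0" --fingers 10

```text
time: 3.05
tool_pos: [452.5, -50.0, 113.0]
tcp_rot: [3.141, -0.002, -0.039]
contact_force: [-0.3, 0.5, 0.3]
grip_width: 63.1
```

step_arm --pt "0 0 0 0 0 0" --pt "0 0 0 0 0 0" --pt "0 0 0 0 0 0" --pt "0 0 0 0 0 0" --pt "0 0 0 0 0 0"

```text
time: 3.47
tool_pos: [452.0, -49.7, 111.9]
tcp_rot: [3.142, 0.0, -0.039]
contact_force: [0.2, -0.6, 0.9]
grip_width: 29.5
```

step_arm --pt "0 0 0 0 0 0" --pt "0 0 0 0 0 0" --pt "0 0 0 0 0 0" --pt "0 0 0 0 0 0"

```text
time: 3.8
tool_pos: [451.9, -49.7, 111.9]
tcp_rot: [-3.142, 0.0, -0.039]
contact_force: [-0.2, 0.6, 0.8]
grip_width: 19.9
```

step_arm --pt "0 10 0 0 0 0" --pt "0 20 0 0 0 0" --pt "0 30 0 0 0 0" --pt "0 40 0 0 0 0" --pt "0 40 0 0 0 0"

```text
time: 4.22
tool_pos: [450.1, -91.9, 111.9]
tcp_rot: [3.141, 0.0, -0.041]
contact_force: [-0.4, -0.9, 1.3]
grip_width: 19.7
```

step_arm --pt "0 3 0 0 0 0" --pt "0 6 0 0 0 0" --pt "0 9 0 0 0 0" --pt "0 12 0 0 0 0" --pt "0 12 0 0 0 0"

```text
time: 4.63
tool_pos: [449.7, -102.1, 111.9]
tcp_rot: [3.141, 0.0, -0.039]
contact_force: [-3.0, -1.1, 1.5]
grip_width: 19.5
```

step_arm --pt "0 2 0 0 0 0" --pt "0 4 0 0 0 0" --pt "0 4 0 0 0 0" --pt "0 4 0 0 0 0"

```text
time: 4.97
tool_pos: [449.5, -105.9, 111.9]
tcp_rot: [3.141, 0.0, -0.039]
contact_force: [-3.7, -1.3, 2.4]
grip_width: 19.8
```

step_arm --pt "0 2 0 0 0 0" --pt "0 4 0 0 0 0" --pt "0 4 0 0 0 0" --pt "0 4 0 0 0 0"

```text
time: 5.3
tool_pos: [449.4, -109.9, 111.9]
tcp_rot: [3.141, 0.0, -0.039]
contact_force: [-3.1, -0.9, 3.2]
grip_width: 19.7
```

step_arm --pt "0 2 0 0 0 0" --pt "0 3 0 0 0 0" --pt "0 3 0 0 0 0" --pt "0 3 0 0 0 0"

```text
time: 5.63
tool_pos: [449.3, -112.9, 111.9]
tcp_rot: [3.141, 0.0, -0.039]
contact_force: [-4.8, -1.0, 2.6]
grip_width: 19.7
```

step_arm --pt "0 2 0 0 0 0" --pt "0 3 0 0 0 0" --pt "0 3 0 0 0 0" --pt "0 3 0 0 0 0"

```text
time: 5.97
tool_pos: [449.2, -115.9, 111.9]
tcp_rot: [3.141, 0.0, -0.039]
contact_force: [-5.3, 0.0, 3.9]
grip_width: 19.5
```

step_arm --pt "0 2 0 0 0 0" --pt "0 3 0 0 0 0" --pt "0 3 0 0 0 0" --pt "0 3 0 0 0 0"

```text
time: 6.3
tool_pos: [449.0, -118.9, 111.9]
tcp_rot: [3.141, 0.001, -0.039]
contact_force: [-4.4, -0.1, 2.5]
grip_width: 19.8
```

step_arm --pt "0 2 0 0 0 0" --pt "0 3 0 0 0 0" --pt "0 3 0 0 0 0" --pt "0 3 0 0 0 0"

```text
time: 6.63
tool_pos: [448.9, -121.9, 111.9]
tcp_rot: [3.141, 0.001, -0.039]
contact_force: [-5.9, 0.1, 4.1]
grip_width: 19.6
```

step_arm --pt "0 2 0 0 0 0" --pt "0 3 0 0 0 0" --pt "0 3 0 0 0 0" --pt "0 3 0 0 0 0"

```text
time: 6.97
tool_pos: [448.8, -125.0, 111.9]
tcp_rot: [3.141, 0.0, -0.039]
contact_force: [-6.4, 0.1, 4.2]
grip_width: 19.9
```

step_arm --pt "0 2 0 0 0 0" --pt "0 3 0 0 0 0" --pt "0 3 0 0 0 0" --pt "0 3 0 0 0 0"

```text
time: 7.3
tool_pos: [448.9, -127.9, 111.9]
tcp_rot: [3.141, -0.0, -0.039]
contact_force: [-4.5, -0.7, 1.8]
grip_width: 19.9
```

step_arm --pt "0 1 0 0 0 0" --pt "0 2 0 0 0 0" --pt "0 2 0 0 0 0" --pt "0 2 0 0 0 0"

```text
time: 7.63
tool_pos: [448.8, -129.9, 111.8]
tcp_rot: [3.141, -0.0, -0.039]
contact_force: [-4.0, 0.2, 0.1]
grip_width: 19.7
```

```bash
python3 -c "
from h import *
c=bot.capture('top')
cv2.imwrite('pics/top2.png',cv2.resize(c['color'][135:235,80:270,::-1],(760,400),interpolation=2))
c=bot.capture('scene')
cv2.imwrite('pics/s2.png',cv2.resize(c['color'][120:260,220:330,::-1],(440,560),interpolation=2))
print([ray(c,*b['rect'][:2],92).round() for b in bot.boxes_of('handle',c)])
plan()"
```

```text
[array([ 451., -191.,   92.])]
t 7.8 [ 448.8 -129.8  111.8] yaw -0.039 F [-3.5 -0.8  0. ] w 20.1
```

View pics/top2.png

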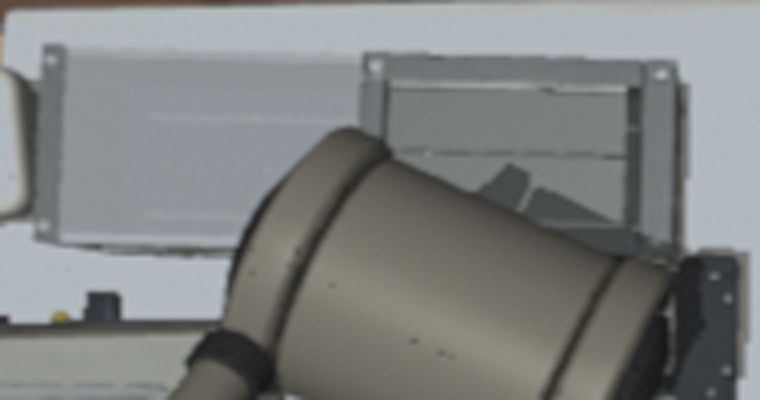

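The tray has left the clear half but no detent was felt; the first pictures suggest the handle sits ~40 mm right of the tray's centre. Keep sliding.

step_arm --pt "0 3 0 0 0 0" --pt "0 6 0 0 0 0" --pt "0 9 0 0 0 0" --pt "0 12 0 0 0 0" --pt "0 12 0 0 0 0"

```text
time: 8.2
tool_pos: [448.3, -142.1, 111.9]
tcp_rot: [3.142, 0.0, -0.039]
contact_force: [-3.3, -0.1, 0.1]
grip_width: 20.2
```

step_arm --pt "0 1 0 0 0 0" --pt "0 3 0 0 0 0" --pt "0 3 0 0 0 0" --pt "0 3 0 0 0 0"

```text
time: 8.53
tool_pos: [448.2, -145.3, 111.9]
tcp_rot: [3.141, 0.0, -0.039]
contact_force: [-4.7, -2.4, -0.2]
grip_width: 20.1
```

step_arm --pt "0 1 0 0 0 0" --pt "0 3 0 0 0 0" --pt "0 3 0 0 0 0" --pt "0 3 0 0 0 0"

```text
time: 8.87
tool_pos: [448.1, -148.3, 111.9]
tcp_rot: [3.141, 0.0, -0.039]
contact_force: [-4.7, -3.6, -1.7]
grip_width: 19.9
```

step_arm --pt "0 1 0 0 0 0" --pt "0 3 0 0 0 0" --pt "0 3 0 0 0 0" --pt "0 3 0 0 0 0"

```text
time: 9.2
tool_pos: [448.0, -150.8, 111.9]
tcp_rot: [3.141, 0.0, -0.039]
contact_force: [-4.1, -0.9, -1.8]
grip_width: 20.3
```

step_arm --pt "0 1 0 0 0 0" --pt "0 3 0 0 0 0" --pt "0 3 0 0 0 0" --pt "0 3 0 0 0 0"

```text
time: 9.53
tool_pos: [447.8, -153.6, 111.9]
tcp_rot: [-3.142, 0.0, -0.039]
contact_force: [-3.6, 1.0, -0.8]
grip_width: 20.0
```

step_arm --pt "0 1 0 0 0 0" --pt "0 3 0 0 0 0" --pt "0 3 0 0 0 0" --pt "0 3 0 0 0 0"

```text
time: 9.87
tool_pos: [447.7, -157.1, 111.9]
tcp_rot: [3.141, 0.0, -0.039]
contact_force: [-3.9, -1.1, -1.8]
grip_width: 19.8
```

```bash
python3 -c "
from h import *
f=[]
for i in range(4):
    bot.capture('top'); f.append(bot.get_obs()['contact_force'])
print(np.mean(f,0)); plan()"
```

```text
[-3.9859984  -2.02585178 -1.98613693]
t 10.1 [ 447.7 -157.1  111.9] yaw -0.039 F [-3.6 -2.5 -3.5] w 19.6
```

Detent signature: pull from y≈-145, zero near -150, resistance at -153. Go back to -150.5 and release there so it settles.

step_arm --pt "0 -2 0 0 0 0" --pt "0 -4 0 0 0 0" --pt "0 -6.5 0 0 0 0" --pt "0 -6.5 0 0 0 0" --pt "0 -6.5 0 0 0 0"

```text
time: 10.48
tool_pos: [448.0, -149.7, 111.9]
tcp_rot: [-3.141, 0.0, -0.039]
contact_force: [-2.7, 0.9, -2.2]
grip_width: 19.5
```

step_arm --pt "0 0 0 0 0 0" --pt "0 0 0 0 0 0" --pt "0 0 0 0 0 0" --pt "0 0 0 0 0 0" --pt "0 0 0 0 0 0" --fingers 50

```text
time: 10.9
tool_pos: [448.4, -150.4, 112.2]
tcp_rot: [3.141, -0.001, -0.039]
contact_force: [0.1, 0.2, 0.4]
grip_width: 47.6
```

step_arm --pt "0 0 0 0 0 0" --pt "0 0 0 0 0 0" --pt "0 0 0 0 0 0" --pt "0 0 0 0 0 0" --fingers 18

```text
time: 11.23
tool_pos: [448.0, -150.2, 111.9]
tcp_rot: [3.141, -0.0, -0.039]
contact_force: [-0.5, -0.2, 0.1]
grip_width: 27.4
```

step_arm --pt "0 0 0 0 0 0" --pt "0 0 0 0 0 0" --pt "0 0 0 0 0 0" --pt "0 0 0 0 0 0"

```text
time: 11.57
tool_pos: [448.0, -150.1, 111.9]
tcp_rot: [3.142, 0.0, -0.039]
contact_force: [0.3, -0.1, -0.5]
grip_width: 20.0
```

step_arm --pt "0 0 0 0 0 0" --pt "0 0 0 0 0 0" --pt "0 0 0 0 0 0" --pt "0 0 0 0 0 0" --pt "0 0 0 0 0 0" --fingers 70

```text
time: 11.98
tool_pos: [448.0, -150.2, 111.9]
tcp_rot: [3.142, -0.0, -0.039]
contact_force: [-0.6, 0.2, -0.3]
grip_width: 48.7
```

step_arm --pt "0 0 -30 0 0 0" --pt "0 0 -60 0 0 0" --pt "0 0 -88 0 0 0" --pt "0 0 -88 0 0 0"

```text
time: 12.32
tool_pos: [450.4, -151.3, 205.0]
tcp_rot: [3.137, -0.009, -0.039]
contact_force: [1.1, -0.5, 1.1]
grip_width: 69.2
```

```bash
python3 -c "
from h import *
plan((500,-356,120,1.09),(500,-356,27,1.09))"
```

```text
t 12.3 [ 450.4 -151.3  205. ] yaw -0.039 F [ 1.1 -0.5  1.1] w 69.2
-> [ 500.   -356.    120.      1.09]
   [28.8,101.3,42.5,0,0,-0.564]
   [-29.9,101.0,42.5,0,0,-0.564]
-> [ 500.   -356.     27.      1.09]
   [0.0,0.0,93.0,0,0,-0.000]
```

step_arm --pt "6 20 8 0 0 -0.113" --pt "12 40 17 0 0 -0.226" --pt "18 60 25 0 0 -0.339" --pt "25 80 34 0 0 -0.452" --pt "31 101 38 0 0 -0.565" --fingers 40

```text
time: 12.73
tool_pos: [474.7, -252.7, 160.3]
tcp_rot: [-3.14, 0.001, 0.532]
contact_force: [-0.0, 0.0, -0.8]
grip_width: 42.3
```

step_arm --pt "-6 20 6 0 0 -0.113" --pt "-12 40 12 0 0 -0.226" --pt "-18 60 18 0 0 -0.339" --pt "-24 80 22 0 0 -0.452" --pt "-29 102 22 0 0 -0.565"

```text
time: 13.15
tool_pos: [500.4, -355.4, 138.0]
tcp_rot: [-3.139, -0.001, 1.096]
contact_force: [-0.1, -0.3, 0.2]
grip_width: 39.7
```

step_arm --pt "0 0 0 0 0 0" --pt "0 0 0 0 0 0" --pt "0 0 0 0 0 0" --pt "0 0 0 0 0 0"

```text
time: 13.48
tool_pos: [500.9, -354.1, 139.7]
tcp_rot: [-3.141, -0.0, 1.09]
contact_force: [-0.8, 0.3, -0.3]
grip_width: 40.1
```

```bash
python3 -c "
from h import *
c=bot.capture('wrist');save(c,'w2')
print(proj(c,(500,-356,6)))
for p in parts(c,6,amin=150): print(p)
plan()"
```

```text
(np.float64(275.86836030189124), np.float64(205.46410838274102))
('guard', 567.9, -361.3, 34, 10, np.float64(1.47), (364, 168))
('guard', 499.4, -356.5, 33, 10, np.float64(1.1), (275, 206))
('guard', 432.7, -438.5, 18, 10, np.float64(1.08), (249, 330))
('clamp', 562.1, -424.0, 22, 11, np.float64(-1.25), (391, 246))
('clamp', 427.4, -355.2, 15, 13, np.float64(-1.21), (190, 246))
t 13.5 [ 501.  -354.1  140. ] yaw 1.091 F [ 0.1 -0.1 -0.3] w 40.1
```

View pics/w2.png

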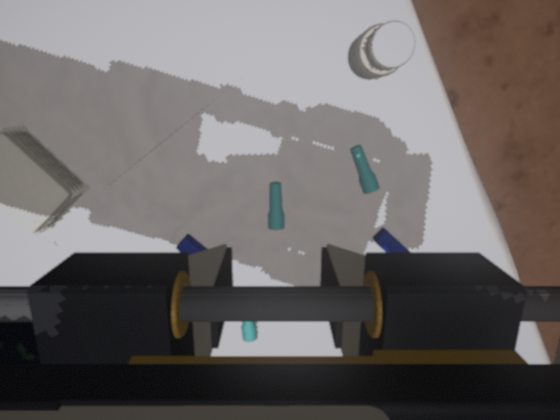

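Guard is at (275,206), matching the colour fit (499.4,-356.5). Descend and grip.

step_arm --pt "-3 0 30 0 0 0" --pt "-3 0 60 0 0 0" --pt "-3 0 90 0 0 0" --pt "-3 0 105 0 0 0" --pt "-3 0 112.5 0 0 0"

```text
time: 13.95
tool_pos: [498.6, -355.9, 25.0]
tcp_rot: [-3.137, -0.001, 1.091]
contact_force: [-7.3, 7.8, 49.5]
grip_width: 40.0
```

step_arm --pt "0 0 0 0 0 0" --pt "0 0 0 0 0 0" --pt "0 0 0 0 0 0" --pt "0 0 0 0 0 0" --pt "0 0 0 0 0 0" --fingers 5

```text
time: 14.37
tool_pos: [500.1, -357.9, 28.2]
tcp_rot: [3.14, 0.0, 1.091]
contact_force: [-0.3, 1.0, 3.3]
grip_width: 12.2
```

step_arm --pt "0 0 0 0 0 0" --pt "0 0 0 0 0 0" --pt "0 0 0 0 0 0" --pt "0 0 0 0 0 0"

```text
time: 14.7
tool_pos: [500.1, -357.9, 28.2]
tcp_rot: [3.14, 0.0, 1.091]
contact_force: [-1.1, 1.6, 5.5]
grip_width: 12.1
```

step_arm --pt "0 0 -20 0 0 0" --pt "0 0 -60 0 0 0" --pt "0 0 -100 0 0 0" --pt "0 0 -140 0 0 0" --pt "0 0 -170 0 0 0"

```text
time: 15.12
tool_pos: [500.1, -358.1, 200.8]
tcp_rot: [3.139, 0.001, 1.091]
contact_force: [1.3, -1.1, -0.4]
grip_width: 11.6
```

step_arm --pt "0 0 0 0 0 0" --pt "0 0 0 0 0 0" --pt "0 0 0 0 0 0"

```text
time: 15.37
tool_pos: [499.2, -357.3, 196.3]
tcp_rot: [-3.14, -0.0, 1.091]
contact_force: [0.3, 0.1, -1.5]
grip_width: 12.3
```

```bash
python3 -c "
from h import *
plan((538,-111,200,-.04))"
```

```text
t 15.4 [ 499.2 -357.3  196.3] yaw 1.091 F [ 0.3  0.1 -1.5] w 12.3
-> [ 5.38e+02 -1.11e+02  2.00e+02 -4.00e-02]
   [118.2,-39.7,-1.8,0,0,0.565]
   [78.5,-96.8,-1.8,0,0,0.565]
```

step_arm --pt "23 -8 -1 0 0 0.113" --pt "47 -16 -2 0 0 0.226" --pt "71 -24 -3 0 0 0.339" --pt "95 -32 -4 0 0 0.452" --pt "118 -40 -4 0 0 0.565"

```text
time: 15.78
tool_pos: [518.0, -233.0, 199.2]
tcp_rot: [-3.138, 0.002, 0.52]
contact_force: [0.4, -0.3, 0.0]
grip_width: 11.9
```

step_arm --pt "16 -19 0 0 0 0.113" --pt "32 -38 0 0 0 0.226" --pt "47 -58 0 0 0 0.339" --pt "63 -77 0 0 0 0.452" --pt "78.5 -97 0 0 0 0.565"

```text
time: 16.2
tool_pos: [537.1, -109.9, 199.1]
tcp_rot: [-3.14, 0.004, -0.045]
contact_force: [1.5, -0.3, 0.5]
grip_width: 12.3
```

step_arm --pt "0 0 0 0 0 0" --pt "0 0 0 0 0 0" --pt "0 0 0 0 0 0" --pt "0 0 0 0 0 0"

```text
time: 16.53
tool_pos: [537.6, -112.2, 200.5]
tcp_rot: [-3.142, 0.002, -0.039]
contact_force: [-1.1, 0.4, -0.0]
grip_width: 12.0
```

```bash
python3 -c "
from h import *
c=bot.capture('wrist');save(c,'w3')
x=np.array((538.5,-111,118));e=np.array((.04,1,0));n=np.array((1,-.04,0))
for a,b in ((0,0),(35,62),(35,-62),(-35,62),(-35,-62)): print(np.round(proj(c,x+a*n+b*e)))
plan((538,-111,98,-.04))"
```

```text
[272. 225.]
[164. 166.]
[381. 167.]
[173. 278.]
[372. 278.]
t 16.6 [ 537.6 -112.3  200.7] yaw -0.039 F [ 0.9 -0.  -0.5] w 12.1
-> [ 5.38e+02 -1.11e+02  9.80e+01 -4.00e-02]
   [0.3,-1.3,102.7,0,0,0.001]
```

View pics/w3.png

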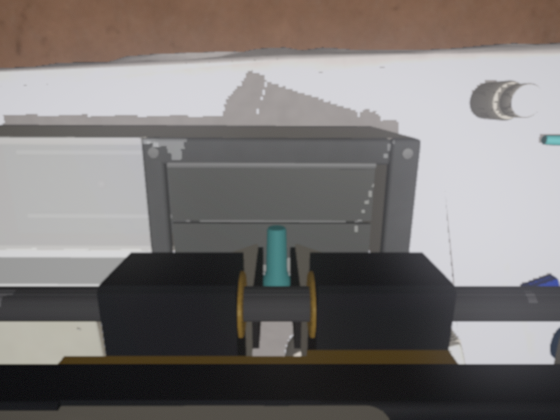

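Mouth outline (165–378, middle line row 222) matches the model; guard held along x. Lower through the flaps.

step_arm --pt "0 -1 20 0 0 0" --pt "0 -1 40 0 0 0" --pt "0 -1 58 0 0 0" --pt "0 -1 72 0 0 0" --pt "0 -1 84 0 0 0"

```text
time: 17.0
tool_pos: [537.9, -111.4, 116.6]
tcp_rot: [3.141, 0.0, -0.04]
contact_force: [-0.4, -0.4, 4.3]
grip_width: 12.3
```

step_arm --pt "0 0 8 0 0 0" --pt "0 0 16 0 0 0" --pt "0 0 20 0 0 0" --pt "0 0 20 0 0 0" --pt "0 0 20 0 0 0"

```text
time: 17.42
tool_pos: [537.4, -110.6, 96.9]
tcp_rot: [3.141, 0.002, -0.039]
contact_force: [-1.5, -2.4, -5.7]
grip_width: 12.1
```

step_arm --pt "0 0 0 0 0 0" --pt "0 0 0 0 0 0" --pt "0 0 0 0 0 0" --pt "0 0 0 0 0 0" --pt "0 0 0 0 0 0" --fingers 40

```text
time: 17.83
tool_pos: [538.5, -110.3, 98.0]
tcp_rot: [3.141, -0.001, -0.039]
contact_force: [0.2, -0.5, 0.6]
grip_width: 38.3
```

```bash
python3 -c "
from h import *
c=bot.capture('wrist');save(c,'w4')
plan()"
```

```text
t 17.9 [ 538.5 -110.3   97.9] yaw -0.039 F [-0.3  0.1  0.6] w 39.5
```

View pics/w4.png

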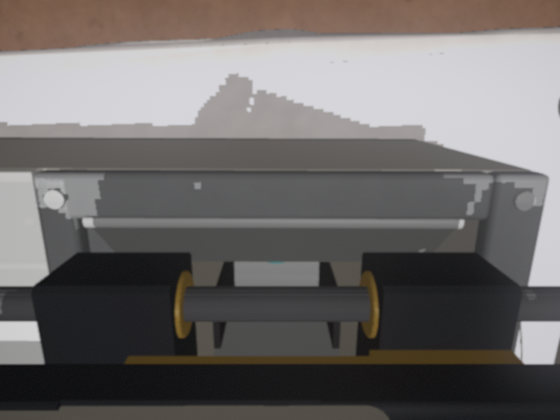

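Flaps open, a bit of teal at (275,262) between the fingers, presumably on the tray floor. Lift and go to the next guard.

step_arm --pt "0 0 -25 0 0 0" --pt "0 0 -55 0 0 0" --pt "0 0 -85 0 0 0" --pt "0 0 -100 0 0 0" --pt "0 0 -100 0 0 0"

```text
time: 18.3
tool_pos: [540.0, -110.9, 201.6]
tcp_rot: [3.139, -0.008, -0.039]
contact_force: [0.6, 0.1, 1.3]
grip_width: 40.0
```

step_arm --pt "0 0 0 0 0 0" --pt "0 0 0 0 0 0" --pt "0 0 0 0 0 0" --pt "0 0 0 0 0 0"

```text
time: 18.63
tool_pos: [537.5, -110.1, 196.2]
tcp_rot: [-3.141, 0.002, -0.039]
contact_force: [0.6, -0.5, -0.3]
grip_width: 39.7
```

```bash
python3 -c "
from h import *
c=bot.capture('wrist');save(c,'w5')
for p in parts(c): print(p)
plan((568,-361,130,1.5),(568,-361,28,1.5))"
```

```text
('guard', 568.8, -348.3, 6, 6, np.float64(1.53), (555, 139))
t 18.7 [ 537.6 -110.2  196.3] yaw -0.039 F [ 0.5 -0.3 -0.7] w 39.9
-> [ 568.  -361.   130.     1.5]
   [13.4,83.2,22.1,0,0,-0.513]
   [-29.1,79.0,22.1,0,0,-0.513]
   [-64.2,54.5,22.1,0,0,-0.513]
-> [ 568.  -361.    28.     1.5]
   [0.0,0.0,102.0,0,0,-0.000]
```

View pics/w5.png

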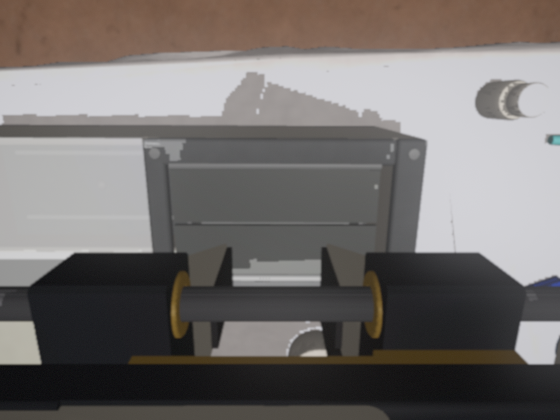

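Flaps shut, nothing on the roof: guard 1 posted. Next guard.

step_arm --pt "3 16 0 0 0 -0.103" --pt "6 32 0 0 0 -0.205" --pt "8 50 4 0 0 -0.308" --pt "11 66 12 0 0 -0.41" --pt "13.5 83 20 0 0 -0.513"

```text
time: 19.1
tool_pos: [548.3, -194.5, 176.8]
tcp_rot: [-3.141, 0.0, 0.479]
contact_force: [0.8, 0.6, 0.0]
grip_width: 39.8
```

step_arm --pt "-6 16 4 0 0 -0.103" --pt "-12 32 8 0 0 -0.205" --pt "-18 48 13 0 0 -0.308" --pt "-24 63 17 0 0 -0.41" --pt "-29 79 20 0 0 -0.513"

```text
time: 19.52
tool_pos: [558.1, -277.9, 156.1]
tcp_rot: [-3.14, 0.0, 0.992]
contact_force: [0.1, 0.3, 0.2]
grip_width: 40.0
```

step_arm --pt "-13 11 4 0 0 -0.103" --pt "-26 22 8 0 0 -0.205" --pt "-39 33 13 0 0 -0.308" --pt "-52 44 17 0 0 -0.41" --pt "-64 54.5 20 0 0 -0.513"

```text
time: 19.93
tool_pos: [568.3, -361.5, 136.0]
tcp_rot: [-3.14, -0.001, 1.505]
contact_force: [0.6, 0.4, 0.5]
grip_width: 40.1
```

step_arm --pt "0 0 0 0 0 0" --pt "0 0 0 0 0 0" --pt "0 0 0 0 0 0" --pt "0 0 0 0 0 0"

```text
time: 20.27
tool_pos: [568.8, -359.7, 137.5]
tcp_rot: [-3.141, -0.0, 1.499]
contact_force: [0.1, 0.6, 0.4]
grip_width: 39.7
```

```bash
python3 -c "
from h import *
c=bot.capture('wrist')
for p in parts(c,6,amin=100): print(p)
plan((567.9,-361.3,28,1.5))"
```

```text
('guard', 567.7, -361.2, 33, 9, np.float64(1.5), (275, 205))
('clamp', 429.7, -361.4, 28, 15, np.float64(-1.22), (86, 218))
('clamp', 560.8, -419.4, 13, 10, np.float64(-1.22), (271, 279))
t 20.3 [ 568.8 -359.8  137.7] yaw 1.499 F [ 0.  -0.3  0.7] w 40.0
-> [ 567.9 -361.3   28.     1.5]
   [-1.6,-0.8,109.7,0,0,-0.001]
```

step_arm --pt "-1.5 -1 30 0 0 0" --pt "-1.5 -1 60 0 0 0" --pt "-1.5 -1 85 0 0 0" --pt "-1.5 -1 98 0 0 0" --pt "-1.5 -1 104 0 0 0"

```text
time: 20.73
tool_pos: [566.8, -360.9, 31.3]
tcp_rot: [-3.139, -0.002, 1.5]
contact_force: [-0.2, 0.9, 0.1]
grip_width: 39.9
```

step_arm --pt "0 0 2 0 0 0" --pt "0 0 4 0 0 0" --pt "0 0 4 0 0 0"

```text
time: 20.98
tool_pos: [568.3, -362.6, 30.8]
tcp_rot: [3.14, 0.001, 1.5]
contact_force: [-0.5, -0.7, -0.2]
grip_width: 40.1
```

step_arm --pt "0 0 0 0 0 0" --pt "0 0 0 0 0 0" --pt "0 0 0 0 0 0" --pt "0 0 0 0 0 0" --pt "0 0 0 0 0 0" --fingers 5

```text
time: 21.4
tool_pos: [567.7, -362.3, 29.8]
tcp_rot: [3.141, 0.0, 1.5]
contact_force: [-0.2, -0.8, 2.4]
grip_width: 12.2
```

step_arm --pt "0 0 0 0 0 0" --pt "0 0 0 0 0 0" --pt "0 0 0 0 0 0"

```text
time: 21.65
tool_pos: [567.7, -362.3, 29.8]
tcp_rot: [3.141, 0.0, 1.5]
contact_force: [-1.0, -0.8, 2.8]
grip_width: 12.1
```

step_arm --pt "0 0 -20 0 0 0" --pt "0 0 -60 0 0 0" --pt "0 0 -100 0 0 0" --pt "0 0 -140 0 0 0" --pt "0 0 -170 0 0 0"

```text
time: 22.07
tool_pos: [568.0, -362.5, 203.0]
tcp_rot: [3.139, 0.002, 1.5]
contact_force: [0.6, -1.1, -0.1]
grip_width: 12.0
```

step_arm --pt "16 -3 0 0 0 0.103" --pt "33 -6 0 0 0 0.205" --pt "50 -9 0 0 0 0.308" --pt "66 -12 0 0 0 0.41" --pt "82.5 -15.7 0 0 0 0.513"

```text
time: 22.48
tool_pos: [557.5, -278.0, 199.2]
tcp_rot: [-3.141, 0.0, 0.982]
contact_force: [-0.6, 0.1, -0.3]
grip_width: 11.9
```

step_arm --pt "13 -11 0 0 0 0.103" --pt "26 -22 0 0 0 0.205" --pt "39 -33 0 0 0 0.308" --pt "52 -44 0 0 0 0.41" --pt "64 -54 0 0 0 0.513"

```text
time: 22.9
tool_pos: [547.7, -194.5, 199.2]
tcp_rot: [-3.141, 0.0, 0.469]
contact_force: [-0.4, -0.1, -0.3]
grip_width: 12.2
```

step_arm --pt "6 -16 0 0 0 0.103" --pt "12 -32 0 0 0 0.205" --pt "18 -48 0 0 0 0.308" --pt "24 -63 0 0 0 0.41" --pt "29 -79 0 0 0 0.513"

```text
time: 23.32
tool_pos: [537.6, -111.3, 199.2]
tcp_rot: [3.142, 0.0, -0.044]
contact_force: [0.0, -0.0, -0.1]
grip_width: 11.8
```

step_arm --pt "0 0 0 0 0 0" --pt "0 0 0 0 0 0" --pt "0 0 0 0 0 0" --pt "0 0 0 0 0 0"

```text
time: 23.65
tool_pos: [537.9, -112.9, 199.3]
tcp_rot: [3.141, -0.0, -0.038]
contact_force: [-0.8, -0.6, -0.1]
grip_width: 12.0
```

```bash
python3 -c "
from h import *
c=bot.capture('wrist')
for p in parts(c,170,amin=100): print(p)
plan((538,-111,98,-.04))"
```

```text
('guard', 541.3, -114.1, 30, 12, np.float64(-0.04), (276, 255))
t 23.7 [ 537.9 -113.   199.3] yaw -0.039 F [-0.2 -0.3 -0.4] w 12.0
-> [ 5.38e+02 -1.11e+02  9.80e+01 -4.00e-02]
   [0.1,-2.0,101.3,0,0,0.001]
```

step_arm --pt "0 -16 20 0 0 0" --pt "0 -16 40 0 0 0" --pt "0 -16 58 0 0 0" --pt "0 -16 72 0 0 0" --pt "0 -16 84 0 0 0"

```text
time: 24.12
tool_pos: [538.5, -96.8, 114.6]
tcp_rot: [3.141, -0.0, -0.039]
contact_force: [0.3, -0.2, 1.6]
grip_width: 12.0
```

step_arm --pt "0 0 8 0 0 0" --pt "0 0 16 0 0 0" --pt "0 0 18 0 0 0" --pt "0 0 18 0 0 0" --pt "0 0 18 0 0 0"

```text
time: 24.53
tool_pos: [537.9, -96.3, 97.0]
tcp_rot: [3.142, 0.001, -0.039]
contact_force: [-1.3, -1.4, -5.5]
grip_width: 11.4
```

step_arm --pt "0 0 0 0 0 0" --pt "0 0 0 0 0 0" --pt "0 0 0 0 0 0" --pt "0 0 0 0 0 0" --pt "0 0 0 0 0 0" --fingers 36

```text
time: 24.95
tool_pos: [538.8, -96.1, 97.9]
tcp_rot: [3.141, -0.001, -0.039]
contact_force: [-0.1, 0.6, 0.3]
grip_width: 35.4
```

step_arm --pt "0 0 -25 0 0 0" --pt "0 0 -55 0 0 0" --pt "0 0 -85 0 0 0" --pt "0 0 -100 0 0 0" --pt "0 0 -100 0 0 0"

```text
time: 25.37
tool_pos: [540.4, -96.7, 201.7]
tcp_rot: [3.139, -0.008, -0.039]
contact_force: [0.5, 0.3, 0.4]
grip_width: 36.2
```

step_arm --pt "0 0 0 0 0 0" --pt "0 0 0 0 0 0" --pt "0 0 0 0 0 0" --pt "0 0 0 0 0 0"

```text
time: 25.7
tool_pos: [537.8, -95.9, 196.2]
tcp_rot: [-3.141, 0.002, -0.039]
contact_force: [0.6, -0.0, 0.6]
grip_width: 35.9
```

```bash
python3 -c "
from h import *
c=bot.capture('wrist');save(c,'w6')
for p in parts(c,118,amin=60): print(p)
print(c['color'][170:220,180:370].mean((0,1)), c['color'][226:250,180:225].mean((0,1)))
plan((562.5,-424,130,1.92),(562.5,-424,29,1.92))"
```

```text
[95.27010526 95.48073684 94.33105263] [90.4       90.2712963 89.5537037]
t 25.8 [538.  -95.9 196.3] yaw -0.039 F [ 0.7 -1.7 -0.1] w 36.0
-> [ 562.5  -424.    130.      1.92]
   [9.3,81.7,16.6,0,0,-0.490]
   [-30.2,76.5,16.6,0,0,-0.490]
   [-62.6,53.3,16.6,0,0,-0.490]
   [-80.3,17.6,16.6,0,0,-0.490]
-> [ 562.5  -424.     29.      1.92]
   [0.0,0.0,101.0,0,0,-0.000]
```

```bash
python3 -c "
from h import *
plan((561.5,-420,130,1.82))"
```

```text
t 25.8 [538.  -95.9 196.3] yaw -0.039 F [ 0.7 -1.7 -0.1] w 36.0
-> [ 561.5  -420.    130.      1.82]
   [9.1,80.7,16.6,0,0,-0.465]
   [-28.1,76.2,16.6,0,0,-0.465]
   [-59.3,55.5,16.6,0,0,-0.465]
   [-77.9,23.1,16.6,0,0,-0.465]
```

step_arm --pt "2 16 0 0 0 -0.093" --pt "4 32 0 0 0 -0.186" --pt "5 48 2 0 0 -0.279" --pt "7 64 8 0 0 -0.372" --pt "9 81 16 0 0 -0.465"

```text
time: 26.17
tool_pos: [544.4, -178.0, 181.2]
tcp_rot: [3.141, -0.0, 0.431]
contact_force: [0.2, 0.6, -0.6]
grip_width: 36.0
```

step_arm --pt "-6 15 3 0 0 -0.093" --pt "-11 30 6 0 0 -0.186" --pt "-17 46 10 0 0 -0.279" --pt "-22 61 13 0 0 -0.372" --pt "-28 76 16 0 0 -0.465"

```text
time: 26.58
tool_pos: [550.0, -258.8, 164.4]
tcp_rot: [-3.14, 0.0, 0.895]
contact_force: [0.1, 0.0, 0.8]
grip_width: 36.1
```

step_arm --pt "-12 11 3 0 0 -0.093" --pt "-24 22 6 0 0 -0.186" --pt "-36 33 10 0 0 -0.279" --pt "-47 44 13 0 0 -0.372" --pt "-59 55.5 16 0 0 -0.465"

```text
time: 27.0
tool_pos: [555.9, -339.4, 148.4]
tcp_rot: [-3.14, -0.001, 1.36]
contact_force: [-0.2, 0.1, 0.5]
grip_width: 35.9
```

step_arm --pt "-16 5 3 0 0 -0.093" --pt "-31 9 6 0 0 -0.186" --pt "-47 14 10 0 0 -0.279" --pt "-62 18 13 0 0 -0.372" --pt "-78 23 16 0 0 -0.465"

```text
time: 27.42
tool_pos: [561.7, -420.5, 132.2]
tcp_rot: [-3.141, -0.001, 1.825]
contact_force: [0.4, -0.0, -0.4]
grip_width: 36.1
```

step_arm --pt "0 0 0 0 0 0" --pt "0 0 0 0 0 0" --pt "0 0 0 0 0 0" --pt "0 0 0 0 0 0"

```text
time: 27.75
tool_pos: [562.1, -419.0, 133.5]
tcp_rot: [-3.142, -0.0, 1.82]
contact_force: [-0.3, 0.1, 0.3]
grip_width: 35.7
```

```bash
python3 -c "
from h import *
c=bot.capture('wrist');save(c,'w7')
for p in parts(c,6,amin=100): print(p)
plan((561.5,-420,34,1.82))"
```

```text
('guard', 435.9, -429.8, 35, 11, np.float64(1.19), (97, 175))
('clamp', 423.0, -353.0, 9, 7, np.float64(-1.22), (92, 56))
('clamp', 427.7, -370.1, 14, 6, np.float64(-0.94), (96, 86))
('clamp', 565.9, -433.4, 11, 9, np.float64(-1.23), (276, 224))
t 27.8 [ 562.2 -419.1  133.7] yaw 1.821 F [ 0.2 -0.7  0.4] w 36.0
-> [ 561.5  -420.     34.      1.82]
   [-0.7,-0.9,99.7,0,0,0.001]
```

View pics/w7.png

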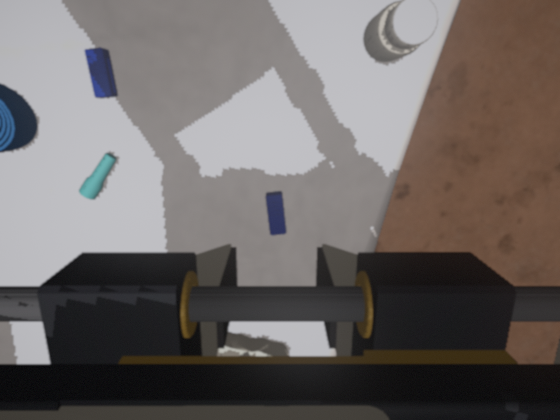

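Clamp centred between the fingers at (276,213). Grip it and carry to the mouth.

step_arm --pt "-1 -1 30 0 0 0" --pt "-1 -1 60 0 0 0" --pt "-1 -1 82 0 0 0" --pt "-1 -1 95 0 0 0" --pt "-1 -1 100 0 0 0"

```text
time: 28.22
tool_pos: [560.6, -419.9, 31.1]
tcp_rot: [-3.14, -0.003, 1.821]
contact_force: [-0.5, 0.3, -0.6]
grip_width: 35.8
```

step_arm --pt "0 0 2 0 0 0" --pt "0 0 4 0 0 0" --pt "0 0 4 0 0 0"

```text
time: 28.47
tool_pos: [561.9, -421.7, 30.8]
tcp_rot: [3.14, 0.002, 1.821]
contact_force: [0.9, 0.4, -0.6]
grip_width: 35.4
```

step_arm --pt "0 0 0 0 0 0" --pt "0 0 0 0 0 0" --pt "0 0 0 0 0 0" --pt "0 0 0 0 0 0" --pt "0 0 0 0 0 0" --fingers 5

```text
time: 28.88
tool_pos: [561.4, -421.4, 29.9]
tcp_rot: [3.141, 0.001, 1.821]
contact_force: [0.1, 0.2, 1.7]
grip_width: 11.7
```

step_arm --pt "0 0 0 0 0 0" --pt "0 0 0 0 0 0" --pt "0 0 0 0 0 0"

```text
time: 29.13
tool_pos: [561.4, -421.4, 29.9]
tcp_rot: [3.141, 0.001, 1.821]
contact_force: [0.1, 0.3, 4.5]
grip_width: 11.3
```

step_arm --pt "0 0 -20 0 0 0" --pt "0 0 -60 0 0 0" --pt "0 0 -100 0 0 0" --pt "0 0 -140 0 0 0" --pt "0 0 -170 0 0 0"

```text
time: 29.55
tool_pos: [561.6, -421.6, 203.0]
tcp_rot: [3.14, 0.003, 1.821]
contact_force: [0.2, -0.2, 0.9]
grip_width: 11.4
```

step_arm --pt "15 3 0 0 0 0.093" --pt "30 5 0 0 0 0.186" --pt "44 8 0 0 0 0.279" --pt "59 10 0 0 0 0.372" --pt "74 13 0 0 0 0.465"

```text
time: 29.97
tool_pos: [555.2, -345.6, 199.0]
tcp_rot: [-3.141, -0.0, 1.351]
contact_force: [0.9, 0.5, -0.5]
grip_width: 11.6
```

step_arm --pt "14 -4 0 0 0 0.093" --pt "29 -9 0 0 0 0.186" --pt "43 -13 0 0 0 0.279" --pt "58 -17 0 0 0 0.372" --pt "72 -21.6 0 0 0 0.465"

```text
time: 30.38
tool_pos: [549.6, -270.5, 199.1]
tcp_rot: [-3.141, 0.0, 0.886]
contact_force: [0.6, 0.3, 0.3]
grip_width: 11.5
```

step_arm --pt "11 -10 0 0 0 0.093" --pt "22 -20 0 0 0 0.186" --pt "33 -31 0 0 0 0.279" --pt "44 -41 0 0 0 0.372" --pt "54.5 -51.5 0 0 0 0.465"

```text
time: 30.8
tool_pos: [543.8, -195.8, 199.1]
tcp_rot: [-3.141, 0.0, 0.421]
contact_force: [-0.1, -0.5, -0.2]
grip_width: 11.2
```

step_arm --pt "5 -14 0 0 0 0.093" --pt "10 -28 0 0 0 0.186" --pt "15 -42 0 0 0 0.279" --pt "20 -56 0 0 0 0.372" --pt "25.6 -70.5 0 0 0 0.465"

```text
time: 31.22
tool_pos: [537.9, -121.2, 199.2]
tcp_rot: [-3.142, 0.0, -0.044]
contact_force: [-0.6, 0.3, 0.0]
grip_width: 11.5
```

step_arm --pt "0 0 0 0 0 0" --pt "0 0 0 0 0 0" --pt "0 0 0 0 0 0" --pt "0 0 0 0 0 0"

```text
time: 31.55
tool_pos: [538.3, -122.7, 199.3]
tcp_rot: [3.141, -0.0, -0.038]
contact_force: [0.1, -0.9, -0.0]
grip_width: 11.1
```

```bash
python3 -c "
from h import *
c=bot.capture('wrist');save(c,'w8')
for p in parts(c,170,amin=100): print(p)
plan((538.5,-124,98,-.04))"
```

```text
('clamp', 538.1, -123.7, 23, 13, np.float64(-0.03), (276, 263))
t 31.6 [ 538.3 -122.7  199.3] yaw -0.039 F [0.  0.3 0.8] w 11.4
-> [ 5.385e+02 -1.240e+02  9.800e+01 -4.000e-02]
   [0.3,1.3,101.3,0,0,0.001]
```

Held. Post it.

step_arm --pt "0 1 20 0 0 0" --pt "0 1 40 0 0 0" --pt "0 1 58 0 0 0" --pt "0 1 72 0 0 0" --pt "0 1 84 0 0 0"

```text
time: 32.02
tool_pos: [538.3, -123.7, 114.6]
tcp_rot: [3.141, -0.0, -0.039]
contact_force: [0.3, 0.2, 2.4]
grip_width: 11.4
```

step_arm --pt "0 0 8 0 0 0" --pt "0 0 16 0 0 0" --pt "0 0 18 0 0 0" --pt "0 0 18 0 0 0" --pt "0 0 18 0 0 0"

```text
time: 32.43
tool_pos: [537.7, -123.0, 97.0]
tcp_rot: [3.142, 0.001, -0.039]
contact_force: [-1.0, -1.7, -5.4]
grip_width: 11.5
```

step_arm --pt "0 0 0 0 0 0" --pt "0 0 0 0 0 0" --pt "0 0 0 0 0 0" --pt "0 0 0 0 0 0" --pt "0 0 0 0 0 0" --fingers 36

```text
time: 32.85
tool_pos: [538.6, -122.9, 98.0]
tcp_rot: [3.141, -0.001, -0.039]
contact_force: [0.3, -1.2, 0.6]
grip_width: 35.2
```

step_arm --pt "0 0 -25 0 0 0" --pt "0 0 -55 0 0 0" --pt "0 0 -85 0 0 0" --pt "0 0 -100 0 0 0" --pt "0 0 -100 0 0 0"

```text
time: 33.27
tool_pos: [540.1, -123.5, 201.7]
tcp_rot: [3.139, -0.008, -0.039]
contact_force: [0.7, 0.4, 0.7]
grip_width: 36.1
```

step_arm --pt "0 0 0 0 0 0" --pt "0 0 0 0 0 0" --pt "0 0 0 0 0 0" --pt "0 0 0 0 0 0"

```text
time: 33.6
tool_pos: [537.6, -122.6, 196.1]
tcp_rot: [-3.141, 0.002, -0.039]
contact_force: [0.1, 0.5, 0.1]
grip_width: 35.9
```

```bash
python3 -c "
from h import *
c=bot.capture('wrist');save(c,'w9')
for p in parts(c,118,amin=60): print(p)
print(c['color'][170:220,180:370].mean((0,1)), c['color'][226:250,180:225].mean((0,1)))
c=bot.capture('top')
for p in parts(c,6): print(p)
plan((437,-428,130,1.12),(437,-428,34,1.12))"
```

```text
[94.36284211 94.42189474 93.03263158] [88.60462963 88.78055556 87.3712963 ]
('guard', 437.1, -429.2, 33, 9, np.float64(1.09), (352, 220))
('clamp', 429.3, -360.4, 27, 9, np.float64(-1.13), (322, 224))
t 33.7 [ 537.9 -122.7  196.5] yaw -0.039 F [ 0.2 -0.3  0.5] w 36.1
-> [ 437.   -428.    130.      1.12]
   [-44.4,154.5,33.3,0,0,-0.580]
   [-121.8,104.9,33.3,0,0,-0.580]
-> [ 437.   -428.     34.      1.12]
   [0.0,0.0,96.0,0,0,-0.000]
```

step_arm --pt "-9 31 0 0 0 -0.116" --pt "-18 62 0 0 0 -0.232" --pt "-27 93 10 0 0 -0.348" --pt "-36 124 22 0 0 -0.464" --pt "-44 154.5 33 0 0 -0.58"

```text
time: 34.12
tool_pos: [487.4, -276.8, 163.8]
tcp_rot: [3.142, 0.0, 0.547]
contact_force: [1.3, -0.6, -0.5]
grip_width: 36.1
```

step_arm --pt "-24 21 7 0 0 -0.116" --pt "-49 42 14 0 0 -0.232" --pt "-73 63 21 0 0 -0.348" --pt "-97 84 28 0 0 -0.464" --pt "-122 105 33 0 0 -0.58"

```text
time: 34.53
tool_pos: [436.8, -429.4, 130.2]
tcp_rot: [-3.14, -0.001, 1.127]
contact_force: [-0.7, -0.5, 0.4]
grip_width: 35.9
```

step_arm --pt "0 0 0 0 0 0" --pt "0 0 0 0 0 0" --pt "0 0 0 0 0 0" --pt "0 0 0 0 0 0"

```text
time: 34.87
tool_pos: [438.1, -427.3, 131.4]
tcp_rot: [-3.141, -0.0, 1.121]
contact_force: [0.2, -0.0, 0.2]
grip_width: 36.1
```

```bash
python3 -c "
from h import *
c=bot.capture('wrist');save(c,'w10')
for p in parts(c,6,amin=100): print(p)
plan((437,-428.8,30,1.1),(437,-428.8,200,1.1),(538.5,-108,200,-.04))"
```

```text
('guard', 436.7, -429.7, 34, 9, np.float64(1.13), (275, 209))
('clamp', 429.4, -362.0, 26, 11, np.float64(-1.22), (221, 125))
t 34.9 [ 438.2 -427.2  131.6] yaw 1.121 F [ 0.6 -0.  -1.8] w 35.7
-> [ 437.  -428.8   30.     1.1]
   [-2.0,-0.4,101.6,0,0,0.021]
-> [ 437.  -428.8  200.     1.1]
   [0.0,0.0,-170.0,0,0,-0.000]
-> [ 5.385e+02 -1.080e+02  2.000e+02 -4.000e-02]
   [166.0,-27.5,-0.0,0,0,0.570]
   [124.9,-112.7,-0.0,0,0,0.570]
```

step_arm --pt "-2 -0.5 30 0 0 0" --pt "-2 -0.5 60 0 0 0" --pt "-2 -0.5 82 0 0 0" --pt "-2 -0.5 93 0 0 0" --pt "-2 -0.5 98 0 0 0"

```text
time: 35.33
tool_pos: [436.3, -428.4, 31.9]
tcp_rot: [-3.139, -0.001, 1.122]
contact_force: [-0.3, -0.3, -0.3]
grip_width: 36.3
```

step_arm --pt "0 0 2 0 0 0" --pt "0 0 3.5 0 0 0" --pt "0 0 3.5 0 0 0"

```text
time: 35.58
tool_pos: [436.9, -430.4, 31.1]
tcp_rot: [3.14, 0.001, 1.121]
contact_force: [-0.3, -0.4, -0.2]
grip_width: 36.1
```

step_arm --pt "0 0 0 0 0 0" --pt "0 0 0 0 0 0" --pt "0 0 0 0 0 0" --pt "0 0 0 0 0 0" --pt "0 0 0 0 0 0" --fingers 5

```text
time: 36.0
tool_pos: [436.4, -430.1, 30.4]
tcp_rot: [3.141, 0.0, 1.121]
contact_force: [-0.2, 0.1, 1.9]
grip_width: 11.9
```

step_arm --pt "0 0 0 0 0 0" --pt "0 0 0 0 0 0" --pt "0 0 0 0 0 0"

```text
time: 36.25
tool_pos: [436.4, -430.1, 30.3]
tcp_rot: [3.141, 0.0, 1.121]
contact_force: [-0.1, 0.9, 4.1]
grip_width: 12.0
```

step_arm --pt "0 0 -20 0 0 0" --pt "0 0 -60 0 0 0" --pt "0 0 -100 0 0 0" --pt "0 0 -140 0 0 0" --pt "0 0 -170 0 0 0"

```text
time: 36.67
tool_pos: [436.6, -430.2, 203.2]
tcp_rot: [3.139, 0.001, 1.121]
contact_force: [0.2, -0.4, -0.6]
grip_width: 12.0
```

step_arm --pt "33 -5 0 0 0 0.114" --pt "66 -11 0 0 0 0.228" --pt "100 -16 0 0 0 0.342" --pt "133 -22 0 0 0 0.456" --pt "166 -27.5 0 0 0 0.58"

```text
time: 37.08
tool_pos: [483.7, -266.9, 199.7]
tcp_rot: [-3.141, 0.0, 0.535]
contact_force: [1.4, -1.1, -0.1]
grip_width: 11.9
```

step_arm --pt "25 -22 0 0 0 0.114" --pt "50 -45 0 0 0 0.228" --pt "75 -68 0 0 0 0.342" --pt "100 -90 0 0 0 0.456" --pt "125 -113 0 0 0 0.58"

```text
time: 37.5
tool_pos: [532.7, -106.2, 199.7]
tcp_rot: [-3.142, 0.0, -0.042]
contact_force: [0.6, 0.5, -0.2]
grip_width: 11.7
```

step_arm --pt "0 0 0 0 0 0" --pt "0 0 0 0 0 0" --pt "0 0 0 0 0 0" --pt "0 0 0 0 0 0"

```text
time: 37.83
tool_pos: [532.3, -109.0, 199.7]
tcp_rot: [3.141, 0.0, -0.036]
contact_force: [-0.1, -0.1, 0.3]
grip_width: 11.9
```

```bash
python3 -c "
from h import *
c=bot.capture('wrist');save(c,'w11')
for p in parts(c,170,amin=100): print(p)
plan((538.5,-106,98,-.04))"
```

```text
('guard', 535.2, -110.2, 30, 12, np.float64(-0.04), (276, 256))
('clamp', 517.7, -236.7, 12, 5, np.float64(-1.41), (546, 280))
t 37.9 [ 532.3 -109.2  199.8] yaw -0.037 F [-0.3 -0.5 -0.8] w 11.8
-> [ 5.385e+02 -1.060e+02  9.800e+01 -4.000e-02]
   [6.1,-3.4,101.8,0,0,0.003]
```

step_arm --pt "6 -3 20 0 0 0" --pt "6 -3 40 0 0 0" --pt "6 -3 58 0 0 0" --pt "6 -3 72 0 0 0" --pt "6 -3 84 0 0 0"

```text
time: 38.3
tool_pos: [538.4, -106.5, 115.2]
tcp_rot: [3.141, -0.0, -0.038]
contact_force: [0.4, 0.0, 1.2]
grip_width: 12.2
```

step_arm --pt "0 0 8 0 0 0" --pt "0 0 16 0 0 0" --pt "0 0 18 0 0 0" --pt "0 0 18 0 0 0" --pt "0 0 18 0 0 0"

```text
time: 38.72
tool_pos: [538.1, -105.6, 97.5]
tcp_rot: [3.141, 0.002, -0.037]
contact_force: [-1.2, -2.3, -5.7]
grip_width: 11.6
```

step_arm --pt "0 0 0 0 0 0" --pt "0 0 0 0 0 0" --pt "0 0 0 0 0 0" --pt "0 0 0 0 0 0" --pt "0 0 0 0 0 0" --fingers 36

```text
time: 39.13
tool_pos: [539.2, -105.1, 98.5]
tcp_rot: [3.141, -0.001, -0.037]
contact_force: [0.3, -0.8, 1.4]
grip_width: 35.4
```

step_arm --pt "0 0 -25 0 0 0" --pt "0 0 -55 0 0 0" --pt "0 0 -85 0 0 0" --pt "0 0 -100 0 0 0" --pt "0 0 -100 0 0 0"

```text
time: 39.55
tool_pos: [540.7, -105.7, 202.2]
tcp_rot: [3.139, -0.008, -0.036]
contact_force: [1.2, 0.5, 0.7]
grip_width: 36.1
```

step_arm --pt "0 0 0 0 0 0" --pt "0 0 0 0 0 0" --pt "0 0 0 0 0 0" --pt "0 0 0 0 0 0"

```text
time: 39.88
tool_pos: [538.2, -104.9, 196.7]
tcp_rot: [-3.141, 0.002, -0.037]
contact_force: [0.5, 0.0, 0.1]
grip_width: 36.3
```

```bash
python3 -c "
from h import *
c=bot.capture('wrist');save(c,'w12')
for p in parts(c,118,amin=60): print(p)
print(c['color'][170:220,180:370].mean((0,1)), c['color'][226:250,180:225].mean((0,1)))
c=bot.capture('top')
for p in parts(c,6): print(p)
plan((429,-361.5,130,1.94))"
```

```text
[94.88389474 95.11273684 93.79863158] [88.95092593 88.98888889 87.6287037 ]
('clamp', 429.6, -360.2, 27, 9, np.float64(-1.21), (322, 224))
t 40.0 [ 538.4 -105.   197. ] yaw -0.037 F [0.3 0.7 0.2] w 36.0
-> [ 429.   -361.5   130.      1.94]
   [-25.0,65.1,16.8,0,0,-0.494]
   [-52.9,45.4,16.8,0,0,-0.494]
   [-68.1,14.9,16.8,0,0,-0.494]
   [-67.0,-19.1,16.8,0,0,-0.494]
```

step_arm --pt "-5 13 0 0 0 -0.1" --pt "-10 26 0 0 0 -0.2" --pt "-15 39 2 0 0 -0.3" --pt "-20 52 8 0 0 -0.4" --pt "-25 65 16 0 0 -0.494"

```text
time: 40.4
tool_pos: [511.3, -169.8, 181.9]
tcp_rot: [3.141, -0.0, 0.462]
contact_force: [0.4, 0.2, -0.5]
grip_width: 36.0
```

step_arm --pt "-11 9 3 0 0 -0.1" --pt "-21 18 6 0 0 -0.2" --pt "-32 27 10 0 0 -0.3" --pt "-42 36 13 0 0 -0.4" --pt "-53 45.5 17 0 0 -0.494"

```text
time: 40.82
tool_pos: [483.5, -233.9, 164.4]
tcp_rot: [-3.141, 0.0, 0.956]
contact_force: [0.5, -0.3, -0.6]
grip_width: 35.9
```

step_arm --pt "-14 3 3 0 0 -0.1" --pt "-27 6 6 0 0 -0.2" --pt "-41 9 10 0 0 -0.3" --pt "-54 12 13 0 0 -0.4" --pt "-68 15 17 0 0 -0.494"

```text
time: 41.23
tool_pos: [456.3, -298.0, 147.4]
tcp_rot: [-3.141, -0.0, 1.45]
contact_force: [0.1, 0.3, 0.0]
grip_width: 36.0
```

step_arm --pt "-13 -4 3 0 0 -0.1" --pt "-27 -8 6 0 0 -0.2" --pt "-40 -11 10 0 0 -0.3" --pt "-54 -15 13 0 0 -0.4" --pt "-67 -19 17 0 0 -0.494"

```text
time: 41.65
tool_pos: [429.0, -362.3, 130.4]
tcp_rot: [-3.141, -0.0, 1.944]
contact_force: [0.6, 0.2, -0.3]
grip_width: 36.1
```

step_arm --pt "0 0 0 0 0 0" --pt "0 0 0 0 0 0" --pt "0 0 0 0 0 0" --pt "0 0 0 0 0 0"

```text
time: 41.98
tool_pos: [429.7, -360.8, 131.0]
tcp_rot: [3.141, -0.0, 1.938]
contact_force: [0.2, 0.4, 0.2]
grip_width: 35.8
```

```bash
python3 -c "
from h import *
c=bot.capture('wrist');save(c,'w13')
for p in parts(c,6,amin=100): print(p)
plan((429.4,-361.5,30,1.93),(429.4,-361.5,200,1.93),(538.5,-116,200,-.04))"
```

```text
t 42.0 [ 429.7 -360.9  131.1] yaw 1.939 F [ 0.5 -0.5 -1.1] w 35.9
-> [ 429.4  -361.5    30.      1.93]
   [-0.4,-0.5,101.1,0,0,0.009]
-> [ 429.4  -361.5   200.      1.93]
   [0.0,0.0,-170.0,0,0,-0.000]
-> [ 5.385e+02 -1.160e+02  2.000e+02 -4.000e-02]
   [47.9,47.1,-0.0,0,0,0.492]
   [64.5,18.9,-0.0,0,0,0.492]
   [65.7,-13.8,-0.0,0,0,0.492]
   [51.4,-43.3,-0.0,0,0,0.492]
```

View pics/w13.png

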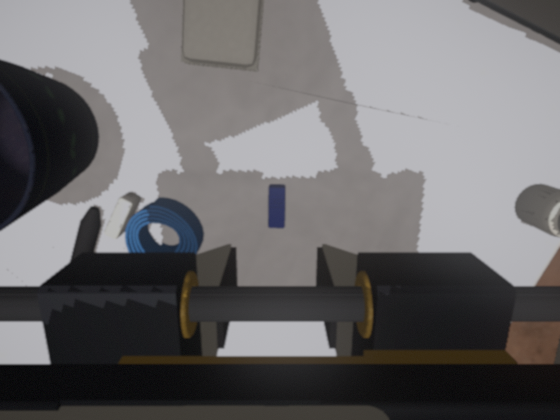

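Clamp is centred at (277,206) (dark in shade, hence missed). Check the black bin's clearance to the gripper body first.

```bash
python3 -c "
from h import *
t=bot.capture('top');w=bot.capture('wrist')
for z in (60,80,100,120,140): print(z,'top back edge',ray(t,70+630/2.4,120+388/2.4,z)[:2].round(),'wrist right edge',ray(w,97,130,z)[:2].round(),ray(w,75,75,z)[:2].round(),ray(w,80,200,z)[:2].round())
"
```

```text
60 top back edge [ 306. -370.] wrist right edge [ 321. -343.] [ 304. -320.] [ 321. -383.]
80 top back edge [ 309. -367.] wrist right edge [ 329. -338.] [ 313. -317.] [ 329. -375.]
100 top back edge [ 312. -363.] wrist right edge [ 337. -333.] [ 323. -315.] [ 337. -366.]
120 top back edge [ 315. -360.] wrist right edge [ 345. -328.] [ 333. -312.] [ 346. -357.]
140 top back edge [ 319. -357.] wrist right edge [ 353. -324.] [ 343. -310.] [ 354. -348.]
```

step_arm --pt "0 10 30 0 0 0" --pt "0 10 60 0 0 0" --pt "0 10 82 0 0 0" --pt "0 10 93 0 0 0" --pt "0 10 98 0 0 0" --fingers 46

```text
time: 42.55
tool_pos: [438.2, -357.0, 31.4]
tcp_rot: [-3.141, -0.003, 1.939]
contact_force: [-0.6, 0.9, 0.9]
grip_width: 46.1
```

step_arm --pt "0 0 2 0 0 0" --pt "0 0 3 0 0 0" --pt "0 0 3 0 0 0"

```text
time: 42.8
tool_pos: [439.2, -358.6, 31.0]
tcp_rot: [3.141, 0.002, 1.939]
contact_force: [0.1, 0.1, 0.1]
grip_width: 46.1
```

step_arm --pt "0 0 0 0 0 0" --pt "0 0 0 0 0 0" --pt "0 0 0 0 0 0" --pt "0 0 0 0 0 0" --pt "0 0 0 0 0 0" --fingers 5

```text
time: 43.22
tool_pos: [438.7, -358.1, 30.2]
tcp_rot: [3.141, 0.0, 1.939]
contact_force: [1.3, 0.2, 0.9]
grip_width: 17.3
```

step_arm --pt "0 0 0 0 0 0" --pt "0 0 0 0 0 0" --pt "0 0 0 0 0 0" --pt "0 0 0 0 0 0"

```text
time: 43.55
tool_pos: [438.7, -358.0, 30.1]
tcp_rot: [3.142, 0.0, 1.939]
contact_force: [-0.2, -0.0, 1.5]
grip_width: 11.5
```

step_arm --pt "0 0 -20 0 0 0" --pt "0 0 -60 0 0 0" --pt "0 0 -100 0 0 0" --pt "0 0 -140 0 0 0" --pt "0 0 -170 0 0 0"

```text
time: 43.97
tool_pos: [439.0, -358.3, 203.3]
tcp_rot: [3.14, 0.003, 1.939]
contact_force: [1.2, -1.2, 0.6]
grip_width: 11.7
```

step_arm --pt "0 0 0 0 0 0" --pt "0 0 0 0 0 0" --pt "0 0 0 0 0 0" --pt "0 0 0 0 0 0"

```text
time: 44.3
tool_pos: [438.0, -357.3, 198.1]
tcp_rot: [-3.14, -0.003, 1.939]
contact_force: [-0.3, -0.2, -0.9]
grip_width: 11.6
```

```bash
python3 -c "
from h import *
plan((538.5,-116,200,-.04))"
```

```text
t 44.3 [ 438.  -357.3  198.1] yaw 1.939 F [-0.3 -0.2 -0.9] w 11.6
-> [ 5.385e+02 -1.160e+02  2.000e+02 -4.000e-02]
   [47.2,45.2,-0.5,0,0,0.495]
   [63.0,17.3,-0.5,0,0,0.495]
   [63.7,-14.7,-0.5,0,0,0.495]
   [49.1,-43.2,-0.5,0,0,0.495]
```

step_arm --pt "9 9 0 0 0 0.1" --pt "19 18 0 0 0 0.2" --pt "28 27 0 0 0 0.3" --pt "38 36 0 0 0 0.4" --pt "47 45 0 0 0 0.495"

```text
time: 44.72
tool_pos: [463.3, -296.8, 198.0]
tcp_rot: [-3.139, -0.002, 1.439]
contact_force: [-0.1, 0.3, -0.6]
grip_width: 11.2
```

step_arm --pt "13 3 0 0 0 0.1" --pt "25 7 0 0 0 0.2" --pt "38 10 0 0 0 0.3" --pt "50 14 0 0 0 0.4" --pt "63 17 0 0 0 0.495"

```text
time: 45.13
tool_pos: [488.2, -236.7, 198.1]
tcp_rot: [-3.138, 0.0, 0.944]
contact_force: [0.2, -1.0, 0.2]
grip_width: 11.1
```

step_arm --pt "13 -3 0 0 0 0.1" --pt "25 -6 0 0 0 0.2" --pt "38 -9 0 0 0 0.3" --pt "51 -12 0 0 0 0.4" --pt "64 -15 0 0 0 0.495"

```text
time: 45.55
tool_pos: [513.1, -175.9, 198.1]
tcp_rot: [-3.139, 0.002, 0.449]
contact_force: [1.1, 0.7, -0.1]
grip_width: 11.8
```

step_arm --pt "10 -9 0 0 0 0.1" --pt "20 -17 0 0 0 0.2" --pt "29 -26 0 0 0 0.3" --pt "39 -35 0 0 0 0.4" --pt "49 -43 0 0 0 0.495"

```text
time: 45.97
tool_pos: [538.2, -115.7, 198.0]
tcp_rot: [-3.141, 0.004, -0.046]
contact_force: [0.5, -0.3, -0.0]
grip_width: 11.6
```

step_arm --pt "0 0 0 0 0 0" --pt "0 0 0 0 0 0" --pt "0 0 0 0 0 0" --pt "0 0 0 0 0 0"

```text
time: 46.3
tool_pos: [538.3, -117.3, 199.4]
tcp_rot: [-3.142, 0.001, -0.039]
contact_force: [-0.1, 0.1, 0.5]
grip_width: 11.9
```

```bash
python3 -c "
from h import *
c=bot.capture('wrist');save(c,'w14')
for p in parts(c,170,amin=100): print(p)
plan((538.5,-116,98,-.04))"
```

```text
('clamp', 540.5, -118.5, 28, 13, np.float64(-0.03), (276, 258))
t 46.4 [ 538.4 -117.3  199.5] yaw -0.040 F [-0.1  0.  -0.6] w 11.4
-> [ 5.385e+02 -1.160e+02  9.800e+01 -4.000e-02]
   [0.1,-1.3,101.5,0,0,-0.000]
```

step_arm --pt "0 -1 20 0 0 0" --pt "0 -1 40 0 0 0" --pt "0 -1 58 0 0 0" --pt "0 -1 72 0 0 0" --pt "0 -1 84 0 0 0"

```text
time: 46.77
tool_pos: [538.6, -116.3, 115.3]
tcp_rot: [3.141, -0.0, -0.04]
contact_force: [-0.8, 0.5, 0.4]
grip_width: 11.3
```

step_arm --pt "0 0 8 0 0 0" --pt "0 0 16 0 0 0" --pt "0 0 18 0 0 0" --pt "0 0 18 0 0 0" --pt "0 0 18 0 0 0"

```text
time: 47.18
tool_pos: [538.3, -115.8, 97.5]
tcp_rot: [3.142, 0.001, -0.041]
contact_force: [0.3, -1.9, -6.6]
grip_width: 11.4
```

step_arm --pt "0 0 0 0 0 0" --pt "0 0 0 0 0 0" --pt "0 0 0 0 0 0" --pt "0 0 0 0 0 0" --pt "0 0 0 0 0 0" --fingers 36

```text
time: 47.6
tool_pos: [539.2, -115.7, 98.5]
tcp_rot: [3.141, -0.001, -0.041]
contact_force: [0.5, -0.1, 0.5]
grip_width: 35.5
```

step_arm --pt "0 0 -25 0 0 0" --pt "0 0 -55 0 0 0" --pt "0 0 -85 0 0 0" --pt "0 0 -100 0 0 0" --pt "0 0 -100 0 0 0"

```text
time: 48.02
tool_pos: [540.7, -116.3, 202.2]
tcp_rot: [3.139, -0.008, -0.041]
contact_force: [-0.2, -0.3, -0.5]
grip_width: 36.2
```

step_arm --pt "0 0 0 0 0 0" --pt "0 0 0 0 0 0" --pt "0 0 0 0 0 0" --pt "0 0 0 0 0 0" --fingers 70

```text
time: 48.35
tool_pos: [538.3, -115.4, 196.7]
tcp_rot: [-3.141, 0.002, -0.041]
contact_force: [-0.8, 0.4, 0.2]
grip_width: 58.0
```

```bash
python3 -c "
from h import *
c=bot.capture('wrist');save(c,'w15')
for p in parts(c,118,amin=60): print(p)
t=bot.capture('top')
for p in parts(t,6,amin=12): print(p)
cv2.imwrite('pics/both15.png',np.hstack([c['color'],cv2.resize(t['color'][140:260,100:380],(240,103))[[*range(103)]+[102]*317]])[:,:,::-1])
plan((448,-150.2,195,-.04),(448,-150.2,112,-.04))"
```

```text
t 48.5 [ 538.5 -115.5  197. ] yaw -0.041 F [-1.  -0.   0.5] w 66.5
-> [ 4.480e+02 -1.502e+02  1.950e+02 -4.000e-02]
   [-89.0,38.3,2.0,0,0,-0.001]
-> [ 4.480e+02 -1.502e+02  1.120e+02 -4.000e-02]
   [0.0,-0.0,83.0,0,0,-0.000]
```

View pics/both15.png

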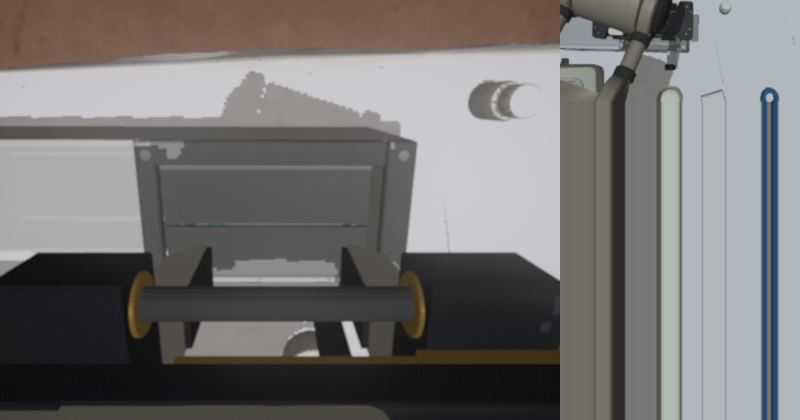

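Flaps shut and roof and table free of parts (a teal glint at (215,225) through the gap is a guard in the tray below). Now pinch the handle.

step_arm --pt "-22 9 0 0 0 0" --pt "-44 19 0 0 0 0" --pt "-66 28 0 0 0 0" --pt "-89 38 0 0 0 0" --pt "-89 38 0 0 0 0"

```text
time: 48.87
tool_pos: [444.9, -150.5, 197.4]
tcp_rot: [-3.141, 0.003, -0.042]
contact_force: [0.9, 0.2, 0.3]
grip_width: 69.8
```

step_arm --pt "0 0 20 0 0 0" --pt "0 0 40 0 0 0" --pt "0 0 60 0 0 0" --pt "0 0 75 0 0 0" --pt "0 0 84 0 0 0"

```text
time: 49.28
tool_pos: [448.0, -149.5, 112.1]
tcp_rot: [-3.141, 0.002, -0.041]
contact_force: [-0.1, 0.1, 1.0]
grip_width: 69.9
```

step_arm --pt "0 0 0 0 0 0" --pt "0 0 0 0 0 0" --pt "0 0 0 0 0 0" --pt "0 0 0 0 0 0" --pt "0 0 0 0 0 0" --fingers 10

```text
time: 49.7
tool_pos: [448.8, -150.2, 114.7]
tcp_rot: [3.141, -0.002, -0.041]
contact_force: [0.2, -0.8, 0.4]
grip_width: 41.2
```

step_arm --pt "0 0 0 0 0 0" --pt "0 0 0 0 0 0" --pt "0 0 0 0 0 0" --pt "0 0 0 0 0 0" --pt "0 0 0 0 0 0"

```text
time: 50.12
tool_pos: [448.4, -150.1, 114.1]
tcp_rot: [3.141, -0.0, -0.041]
contact_force: [-1.2, 0.2, 2.7]
grip_width: 20.0
```

```bash
python3 -c "
from h import *
t=bot.capture('top');s=bot.capture('scene')
for z in (0,40,60,80,100,120): print(z,'top',ray(t,148.3,216.7,z)[:2].round(),'scene top corner',ray(s,232,173,z)[:2].round(),'scene foot',ray(s,232,190,z)[:2].round())
plan()"
```

```text
0 top [455.  39.] scene top corner [512. 214.] scene foot [470.  91.]
40 top [455.  28.] scene top corner [481. 117.] scene foot [443.   5.]
60 top [454.  23.] scene top corner [466.  69.] scene foot [430. -38.]
80 top [454.  17.] scene top corner [451.  21.] scene foot [416. -81.]
100 top [454.  12.] scene top corner [435. -27.] scene foot [ 403. -124.]
120 top [453.   6.] scene top corner [420. -76.] scene foot [ 389. -167.]
t 50.2 [ 448.4 -150.1  114.1] yaw -0.041 F [ 0.1 -0.   2.8] w 19.5
```

Nearby machine is ~80 mm high with its corner at about (454,18); regrip 12 mm higher for clearance at the far end.

step_arm --pt "0 0 0 0 0 0" --pt "0 0 0 0 0 0" --pt "0 0 0 0 0 0" --pt "0 0 -6 0 0 0" --pt "0 0 -12 0 0 0" --fingers 34

```text
time: 50.63
tool_pos: [448.1, -149.9, 126.1]
tcp_rot: [-3.141, 0.001, -0.041]
contact_force: [-0.2, -0.2, 0.3]
grip_width: 34.0
```

step_arm --pt "0 0 0 0 0 0" --pt "0 0 0 0 0 0" --pt "0 0 0 0 0 0" --pt "0 0 0 0 0 0" --pt "0 0 0 0 0 0" --fingers 10

```text
time: 51.05
tool_pos: [448.4, -150.1, 126.1]
tcp_rot: [3.141, -0.0, -0.041]
contact_force: [-0.9, 0.4, 4.3]
grip_width: 19.9
```

step_arm --pt "0 -4 0 0 0 0" --pt "0 -10 0 0 0 0" --pt "0 -17 0 0 0 0" --pt "0 -24 0 0 0 0" --pt "0 -30 0 0 0 0"

```text
time: 51.47
tool_pos: [449.7, -119.3, 126.1]
tcp_rot: [3.141, -0.001, -0.041]
contact_force: [-0.5, -1.1, 5.1]
grip_width: 20.2
```

step_arm --pt "0 -8 0 0 0 0" --pt "0 -16 0 0 0 0" --pt "0 -24 0 0 0 0" --pt "0 -32 0 0 0 0" --pt "0 -40 0 0 0 0"

```text
time: 51.88
tool_pos: [451.4, -79.2, 126.1]
tcp_rot: [3.141, -0.001, -0.04]
contact_force: [-0.6, -1.3, 4.7]
grip_width: 20.0
```

step_arm --pt "0 -8 0 0 0 0" --pt "0 -16 0 0 0 0" --pt "0 -24 0 0 0 0" --pt "0 -32 0 0 0 0" --pt "0 -40 0 0 0 0"

```text
time: 52.3
tool_pos: [453.1, -39.3, 126.1]
tcp_rot: [3.141, -0.001, -0.04]
contact_force: [0.4, -1.4, 4.4]
grip_width: 20.1
```

step_arm --pt "0 -8 0 0 0 0" --pt "0 -16 0 0 0 0" --pt "0 -24 0 0 0 0" --pt "0 -30 0 0 0 0" --pt "0 -32 0 0 0 0"

```text
time: 52.72
tool_pos: [454.4, -7.3, 126.1]
tcp_rot: [3.141, -0.001, -0.04]
contact_force: [-0.1, -1.9, 4.6]
grip_width: 19.5
```

```bash
python3 -c "
from h import *
plan()"
```

```text
t 52.7 [454.4  -7.3 126.1] yaw -0.040 F [-0.1 -1.9  4.6] w 19.5
```

step_arm --pt "0 -2 0 0 0 0" --pt "0 -3.5 0 0 0 0" --pt "0 -3.5 0 0 0 0" --pt "0 -3.5 0 0 0 0"

```text
time: 53.05
tool_pos: [454.6, -3.8, 126.1]
tcp_rot: [-3.141, -0.001, -0.041]
contact_force: [1.9, 2.1, 6.3]
grip_width: 19.6
```

step_arm --pt "0 -2 0 0 0 0" --pt "0 -3.5 0 0 0 0" --pt "0 -3.5 0 0 0 0" --pt "0 -3.5 0 0 0 0"

```text
time: 53.38
tool_pos: [454.7, -0.6, 126.1]
tcp_rot: [-3.141, -0.001, -0.041]
contact_force: [1.5, 1.1, 4.9]
grip_width: 19.5
```

step_arm --pt "0 -1.5 0 0 0 0" --pt "0 -2.5 0 0 0 0" --pt "0 -2.5 0 0 0 0" --pt "0 -2.5 0 0 0 0"

```text
time: 53.72
tool_pos: [454.8, 1.0, 126.1]
tcp_rot: [3.141, -0.001, -0.04]
contact_force: [0.3, -3.4, 5.4]
grip_width: 19.7
```

step_arm --pt "0 1.5 0 0 0 0" --pt "0 2.5 0 0 0 0" --pt "0 2.5 0 0 0 0" --pt "0 2.5 0 0 0 0"

```text
time: 54.05
tool_pos: [454.7, -0.9, 126.1]
tcp_rot: [-3.142, -0.001, -0.041]
contact_force: [1.0, -1.0, 5.6]
grip_width: 19.8
```

step_arm --pt "0 0 0 0 0 0" --pt "0 0 0 0 0 0" --pt "0 0 0 0 0 0" --fingers 34

```text
time: 54.3
tool_pos: [453.8, -0.8, 125.4]
tcp_rot: [-3.141, 0.002, -0.041]
contact_force: [-0.3, -0.0, -0.7]
grip_width: 32.8
```

step_arm --pt "0 0 -20 0 0 0" --pt "0 0 -50 0 0 0" --pt "0 0 -80 0 0 0" --pt "0 0 -100 0 0 0" --pt "0 0 -100 0 0 0"

```text
time: 54.72
tool_pos: [456.1, -1.2, 229.6]
tcp_rot: [3.141, -0.007, -0.041]
contact_force: [0.6, 0.6, 0.7]
grip_width: 34.2
```

```bash
python3 -c "
from h import *
plan((330,-300,240,-.04),(250,-450,250,.3))"
```

```text
t 54.7 [456.1  -1.2 229.6] yaw -0.041 F [0.6 0.6 0.7] w 34.2
-> [ 3.3e+02 -3.0e+02  2.4e+02 -4.0e-02]
   [-57.0,151.8,-5.2,0,0,-0.000]
   [-57.0,151.8,-5.2,0,0,-0.000]
-> [ 2.5e+02 -4.5e+02  2.5e+02  3.0e-01]
   [-73.9,153.1,-10.0,0,0,-0.340]
```

Detent felt (pull +2, then −3.4 past it), centre at about y=−1. Move away and look through the clear roof.

step_arm --pt "-11 30 -1 0 0 0" --pt "-23 60 -2 0 0 0" --pt "-34 90 -3 0 0 0" --pt "-45 120 -4 0 0 0" --pt "-57 152 -5 0 0 0"

```text
time: 55.13
tool_pos: [390.0, -151.2, 229.9]
tcp_rot: [-3.14, 0.002, -0.04]
contact_force: [0.6, -1.0, -0.3]
grip_width: 33.9
```

step_arm --pt "-11 30 -1 0 0 0" --pt "-23 60 -2 0 0 0" --pt "-34 90 -3 0 0 0" --pt "-45 120 -4 0 0 0" --pt "-57 152 -5 0 0 0"

```text
time: 55.55
tool_pos: [327.0, -300.8, 234.8]
tcp_rot: [-3.14, 0.001, -0.041]
contact_force: [0.1, -0.9, 0.3]
grip_width: 33.8
```

step_arm --pt "0 20 0 0 0 0" --pt "0 40 0 0 0 0" --pt "0 60 0 0 0 0" --pt "0 80 0 0 0 0" --pt "0 80 0 0 0 0"

```text
time: 55.97
tool_pos: [324.3, -382.8, 234.4]
tcp_rot: [-3.141, 0.001, -0.043]
contact_force: [-0.4, 0.7, -1.0]
grip_width: 34.5
```

```bash
python3 -c "
from h import *
t=bot.capture('top')
for p in parts(t,30,amin=8): print(p)
for b in bot.boxes_of('handle',t): print(b['rect'],ray(t,*b['rect'][:2],92).round(),b['p'])
cv2.imwrite('pics/end.png',cv2.resize(t['color'][130:270,80:400,::-1],(800,350),interpolation=2))
plan()"
```

```text
('clamp', 446.5, 253.4, 24, 7, np.float64(1.55), (46, 222))
('clamp', 445.9, 222.9, 20, 7, np.float64(1.55), (60, 222))
[155.1, 212.2, 19.8, 22.3] [463.  -0.  92.] 0.55
[227.1, 257.4, 28.0, 30.7] [ 366. -147.   92.] 0.51
t 56.1 [ 324.4 -379.8  234.5] yaw -0.042 F [ 0.1  0.  -0.4] w 34.1
```

View pics/end.png

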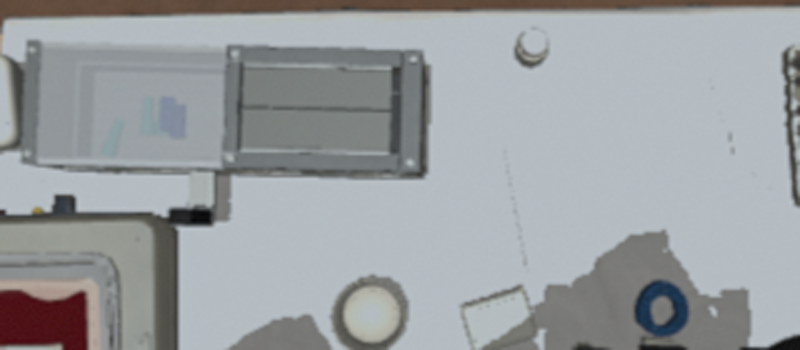

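Tray at the left with teal and blue parts visible through the clear roof, flaps shut. One enhanced zoom to count them.

```bash
python3 -c "
from h import *
t=bot.capture('top')
a=t['color'][145:200,88:175,::-1].astype(float)
a=np.clip((a-a.mean((0,1)))*3+130,0,255).astype(np.uint8)
cv2.imwrite('pics/zoom.png',cv2.resize(a,(783,495),interpolation=2))"
```

```text
(no output)
```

View pics/zoom.png

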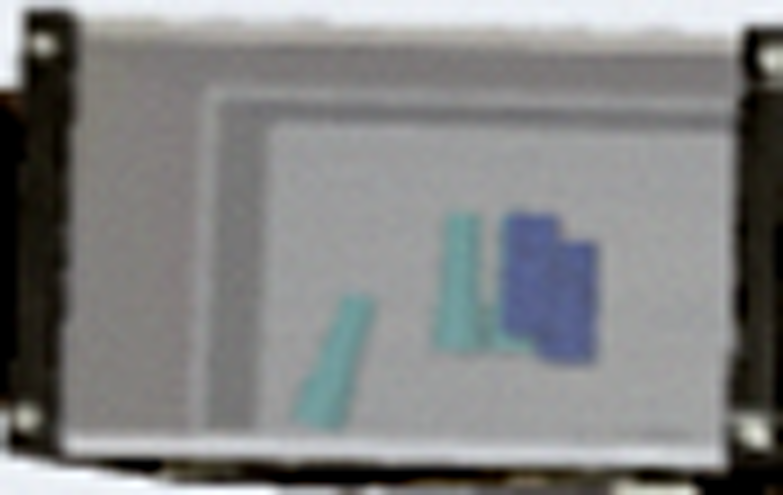

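Zoom shows three teal guards (one partly under a clamp, at (515,340)) and two blue clamps, all in the tray. Hand in.

```bash
python3 -c "
from plant import bot
print(bot.close_job())"
```

```text
the job is handed in; nothing more can be done
None
```

All five parts on the table (three needle guards and two pinch clamps) are in the tray, and the tray is at the collection station. I handed the job in at about 56 s on the robot's clock; no verdict is reported.

**Sequence:** I slid the tray to the loading station. There I posted each part through the flaps with the fingertips about 45 mm below the roof. I then slid the tray 149 mm to the collection station and moved the arm clear.

**Checks that agreed:**
- **Tray stations:** the force showed the detent at both ends. The pull-in at loading started near handle y = -145 mm, and the detent centre at collection was near -1 mm. The travel fits the given 150 mm.
- **Parts:** an enhanced zoom through the clear roof shows three guards and two clamps in the tray. One guard lies partly under a clamp.
- **Scene:** in the last overhead picture the flaps looked shut, and I saw no parts left on the visible table. The bystanders looked in place, but I did not re-measure them.

**Checks that failed or disagreed:**
- **Handle position:** I first took the handle to be level with the tray's centre. It sits about 40 mm to the right, so the loading station was further along than planned.
- **Contact force:** on the first grasp the fingertips overshot and touched the table with about 50 N for a moment. Later descents were slower, and no such contact showed again.
- **Missed detection:** the colour search missed one clamp in shade. I confirmed its position by eye before gripping it.

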